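Load the alignment sled and set it to the line

TASK

Get the alignment bed ready: pinch the two side tabs of the transit stop together, lift it out of the bed and set it down on the table clear of the bed. Stand every toppled post holder upright on the sled, and when the stop is out and all of them are standing there, push the sled along the bed until its leading edge meets the scribed line, with the holders still standing on it. Leave the other things on the table where they are.

Things in the scene. Friction and masses are not known exactly. Their poses are not given: they have to be found in the camera images.
- bed: Fixed aluminium alignment bed, 132 (own x) x 540 (own y) mm, across in front of the robot; origin: centre of its underside, on the table. Floor 12 mm above the table; fences along both long sides, inner faces 120 mm apart, rise 18 mm above the floor. Ends open: nothing stops the sled at the line. Own y runs along the lane toward the line; pocket for the stop at own y +115 mm.
- line (a point): Middle of the dark scribed line across the bed's floor and fence tops, at bed y +185 mm (on the floor, 12 mm up); the line runs along the bed's own x, and the point's axes are the bed's.
- sled: Loose dark steel plate 116 (own x) x 300 (own y) x 12 mm, 0.4 kg, flat in the lane with 2 mm of play each side; no handle, too wide to grip; slides with plain friction and stays where left. Origin: centre of its underside; its top is 24 mm above the table. Own y points along the lane to the line.
- sled_edge (a point): Middle of the sled's leading edge (top edge of its +y end, 150 mm from its origin). It must come level with the scribed line, measured along the bed.
- stop: Grey plastic transit stop, 0.14 kg, clipped in the bed's pocket ahead of the sled: block 44 (own x) x 40 (own y) x 54 mm high, origin at the centre of its underside, on the bed's floor. Black ribbed spring tabs on its own -x and +x sides: faces 22 mm wide, 24 to 50 mm above the origin, 58 mm apart (48 mm pressed). Can be carried by the pinched tabs. On a table it stands on its legs, origin about 11 mm up.
- tab_near (a joint): Travel (m) of the stop's tab on its own -x side: 0 out, 0.005 fully pressed inward; spring, 3 N to start, 8 N fully in. A leg below each tab reaches 10.5 mm under the stop's origin and hooks under the pocket's lip: the stop comes out only with both tabs in by over 3 mm, kept pinched while it is lifted straight up 15 mm.
- tab_far (a joint): Travel of the tab on the stop's own +x side, same values.
- holder_a: Black post holder, 0.2 kg +-30 %, toppled. Standing: base 70 (own x) x 32 (own y -11..+21) x 10 mm, round body 26 mm in diameter on the axis own x 0, y +5, up to 60 mm; thumb screw, 14 mm in diameter, sticks out toward own -y to y -21 mm at height 46 mm. Origin: base underside; own z: base to top, up when standing. Two or three of the three are present (an absent one reads None).
- holder_b: As holder_a. At the start each holder lies on the table with own +y down, own x level, own z nearly level (3 degrees nose-down), the origin 22 mm above the table. It does not roll. Its top points left or right, or aslant away from the robot.
- holder_c: As holder_a and holder_b.
- filter_cube: Bystander: black filter cube 33 x 30 x 32 mm standing loose at the right; origin at its underside.
- can: Bystander: objective can, 37 mm in diameter, 58 mm high, standing loose at the left; origin at its underside. The mirror, lens and iris mounts, magnetic base, slide box and hand tools round about are fixed.
There are look-alikes about, which are no part of the job. Leave any green or orange look-alike of the stop alone.

How it is judged:
By the outcome, as a careful person would: the job done as asked, in the order asked, and still so for the second after the job is handed in, with the robot touching nothing.
Of holder_a, holder_b, holder_c only 2 to 3 are there at a start; the rules pass over those that are not, and their reading is None.
At some moment in a run one of holder_a, holder_b, holder_c may be knocked a few centimetres aside while the robot is not near it.
It also fails if it takes over 210 s, if anything falls off the work surface, if the arm or the gripper's body presses on something with over 40 N, if the wrist force passes 120 N, or if a joint passes its speed limit or range.

ROBOT

A 6-joint arm with a two-finger parallel gripper is mounted at the origin on the work surface; the furniture and walls round the work are solid. World frame = base frame: x ahead of the robot, y to its left, z up, the work surface at z = 0. Lengths are in m, angles in rad, forces in N, time in s.
With the tool pointing down it reaches from about 0.35 to 0.925 m from the base axis. Payload 6.4 kg.
Tool frame: the origin (TCP) lies at the very end of the fingers, on their centre line; the grasp point (between the pads) lies 19 mm behind it (r.grip_point_offset is the z of the grasp point in the tool frame, in m); z points along the fingers, y is the line along which they close (so a half turn about z gives the same grasp; the last joint's range is limited). The gripper opens to 85 mm and grips with 20 to 120 N. Pads are 22 mm wide; open, the fingers measure 114 mm over their backs; the gripper's body (76 mm by 85 mm) begins 54 mm behind the grasp point. The pads swing forward as they close: fully open they stand 13 mm farther back than shut.
Start: joints at [1.174, 0.245, 1.558, -0, 1.339, -0.174], TCP at [0.144, 0.634, 0.231] pointing down, gripper open.
Joint ranges: [-3.13, 3.13], [-1.02, 2.26], [0.13, 2.54], [-0.95, 4.09], [0.21, 2.88], [-2.74, 2.74]. Speed limits (rad/s): [2.57, 2.57, 3.14, 3.14, 3.14, 3.14].

INTERFACE

Orientations are given as [roll, pitch, yaw] about the fixed x, y, z axes, in that order (R = Rz(yaw) Ry(pitch) Rx(roll)).
In Python, from cell import r gives the robot as it stands.
- The arm moves only by the tool drive_tool, never from a script. Its argument "plan" is a list of rows, each a list of 5 numbers: the closure, from 0 (fully open) to 1 (shut), then the shift along the tool's x, y, z in mm, then the turn about the tool's z in rad. A call has 1 to 12 rows; each row shifts and turns the commanded pose from where the row before left it, along the tool's axes as they then stand; what a row does not reach is not made up. A row lasts 1/12 s, in which the tool goes at most 41.7 mm and 7.16 degrees, less where a joint would pass 70% of its speed; a pose out of reach is approached as far as the arm can. A call is refused whole if a number of a shift passes 41.7 or a number of a turn 0.125, either way. A call with a gripper value outside its range is refused whole. The fingers move at their own pace and stop on an object; the grip force is fixed at half the most. Time passes only in rows, so rows that do not move let the fingers close. It gives the time, the measured TCP pose, the force, the opening and the grip force at its end, in the units of the state.
- r.observe(): the state, without advancing time (a new reading comes with each control period).
- r.camera(name): name is "scene" or "side" or "wrist"; returns the picture (400x640x3 uint8, blue, green, red); there is no depth.
- r.camera_params(name): a dict with "mtx" (3x3 intrinsics, pixels), "T" (4x4, takes a point from camera to world coordinates); the wrist camera has in their place "hand_eye" (4x4, takes a point from camera to tool coordinates, whose origin is the TCP and whose axes are the flange's). Camera axes: x right, y down, z forward; pixel columns grow to the right and rows downward; lengths in m; the calibration is good to about 2 mm. A picture is of the moment at which its call begins: read the wrist's pose just before it. camera_params takes no time and is no camera call.
- r.job_done(): hands the job in; it is judged then, once.
Trained networks look in the newest picture that a camera, given by its name, has taken for a name from the list of things; names that differ only in an ending like _2 or _b are one class to them, and where a whole thing is asked for, a point or a joint stands for the part that bears it (a point fixed in the world has none). Each returns a list of dicts, best first, with "conf" (0 to 1); they miss things now and then, are a little off and sometimes report something else, mostly with a low value. They report only what shows in the picture. A call takes as long as a camera call. They do not tell look-alikes from the thing itself.
- r.recognise(label, camera): "point" ([x, y, z] in m, in the coordinates of the camera as it stood for that picture, good to about 4 mm: the middle of the surface that is visible of it).
- r.trace(label, camera): "region" (400x640 bool, what is visible of it).
The state is a dict: "time_s": time; "q": joint angles; "qvel": joint speeds; "tau": joint torques, N m; "eef_pos": TCP position; "ee_rot": TCP orientation; "ft_force": force on the tool from outside, world axes, zero at the start; "torque": the same for the moment, N m; "opening": finger opening in m; "grasp_force": force on a finger pad.
Only numpy, scipy, OpenCV 4.12 (cv2) and the standard library are available. Lean on these libraries where they do the work, as an engineer would, in place of code of your own. Each camera call takes 0.05 s, during which the arm holds its last target. There are 200 camera calls.

## Working session

There is one attempt and no reset: what is moved stays moved. The work goes in short steps, Python scripts to look and compute and a tool call to move; the robot and the scene stay as the last step left them, time stands still between calls to the robot, and variables do not carry over. Pictures are saved under pics/ and viewed, at most 14 in all, crops included, and the job is handed in when it is done.

Besides the shell and the picture viewer there is one more tool, called after ">>>" in YAML: its name, and indented under it one key for each argument. drive_tool: Moves the arm, as the interface text tells. Its arguments: {"type":"object","properties":{"plan":{"type":"array","items":{"type":"array","items":{"type":"number"}}}},"required":["plan"]}

```bash
ls; mkdir -p pics; cat > h.py <<'E'
import numpy as np, cv2
from cell import r
from scipy.spatial.transform import Rotation as R
def tool():
    o=r.observe(); T=np.eye(4); T[:3,:3]=R.from_euler('xyz',o['ee_rot']).as_matrix(); T[:3,3]=o['eef_pos']; return T
def shot(n,f=None):
    p=r.camera_params(n); T=tool()@np.array(p['hand_eye']) if 'hand_eye' in p else np.array(p['T'])
    im=r.camera(n)
    if f: cv2.imwrite('pics/'+f,im)
    return im,np.array(p['mtx']),T
def ray(K,T,u,v):
    d=T[:3,:3]@np.linalg.inv(K)@np.array([u,v,1.]); return T[:3,3],d
def onz(K,T,u,v,z):
    o,d=ray(K,T,u,v); return o+d*(z-o[2])/d[2]
def proj(K,T,P):
    c=np.linalg.inv(T)@np.append(P,1); q=K@c[:3]; return q[:2]/q[2]
def tri(rays):
    A=np.zeros((3,3));b=np.zeros(3)
    for o,d in rays:
        d=d/np.linalg.norm(d);M=np.eye(3)-np.outer(d,d);A+=M;b+=M@o
    return np.linalg.solve(A,b)
E
python3 - <<'E'
from h import *
np.set_printoptions(precision=4,suppress=True)
print(r.observe())
for c in ('scene','side'):
    im,K,T=shot(c,c+'0.png'); print(c,K.tolist(),T.round(3).tolist())
    for l in ('bed','sled','stop','holder_a','filter_cube','can'):
        for d in r.recognise(l,c):
            print(l,round(d['conf'],2),(T@np.append(d['point'],1))[:3],proj(K,T,(T@np.append(d['point'],1))[:3]).round())
E
```

```text
pics
{'time_s': 0.0, 'q': array([ 1.1739,  0.2458,  1.559 , -0.    ,  1.3387, -0.1741]), 'qvel': array([-0.0004, -0.0003,  0.0001, -0.0001, -0.0001,  0.0005]), 'tau': array([  0.0024, -42.9495, -32.6148,   0.0001,   0.005 ,   0.    ]), 'eef_pos': array([0.1434, 0.6334, 0.2302]), 'ee_rot': array([-3.1397, -0.0003,  2.9188]), 'ft_force': array([ 0.3969, -0.4101,  0.3006]), 'torque': array([ 0.0629,  0.0093, -0.0509]), 'grasp_force': 0.0, 'opening': 0.08528662258082081}
scene [[471.6003242782703, 0.0, 320.2125937179048], [0.0, 471.6003242782703, 197.70837291533152], [0.0, 0.0, 1.0]] [[0.714, -0.384, 0.585, -0.294], [-0.7, -0.392, 0.597, -0.759], [-0.0, -0.836, -0.549, 0.778], [0.0, 0.0, 0.0, 1.0]]
bed 0.57 [0.5928 0.0328 0.0134] [347. 194.]
sled 0.57 [ 0.6253 -0.1118  0.0246] [392. 206.]
sled 0.51 [0.5909 0.0329 0.0129] [346. 194.]
stop 0.73 [0.6152 0.1159 0.0537] [332. 170.]
stop 0.66 [0.2871 0.252  0.0493] [218. 194.]
stop 0.59 [0.5074 0.3957 0.0439] [249. 153.]
holder_a 0.93 [ 0.4642 -0.1923  0.0229] [377. 244.]
holder_a 0.88 [ 0.4594 -0.0038  0.0238] [324. 214.]
holder_a 0.61 [0.460
[... 296 characters left out ...]
 [[0.997, -0.05, 0.06, 0.406], [-0.076, -0.444, 0.893, -1.009], [-0.019, -0.895, -0.446, 0.589], [0.0, 0.0, 0.0, 1.0]]
bed 0.96 [ 0.6188 -0.0485  0.0099] [368. 228.]
sled 0.75 [ 0.6218 -0.123   0.024 ] [374. 236.]
stop 0.79 [0.5138 0.4042 0.0396] [322. 167.]
stop 0.56 [0.3002 0.2561 0.035 ] [269. 185.]
stop 0.52 [0.626  0.1068 0.0454] [362. 196.]
holder_a 0.83 [ 0.4743 -0.1946  0.0234] [326. 254.]
holder_a 0.73 [0.4629 0.1689 0.0214] [313. 196.]
holder_a 0.7 [0.4621 0.0044 0.0232] [316. 218.]
holder_a 0.63 [ 0.6237 -0.1252  0.0223] [375. 237.]
filter_cube 0.79 [ 0.5013 -0.3566  0.0252] [344. 293.]
filter_cube 0.17 [0.464  0.164  0.0203] [314. 197.]
can 0.41 [0.4674 0.1661 0.0179] [315. 198.]
```

View pics/scene0.png

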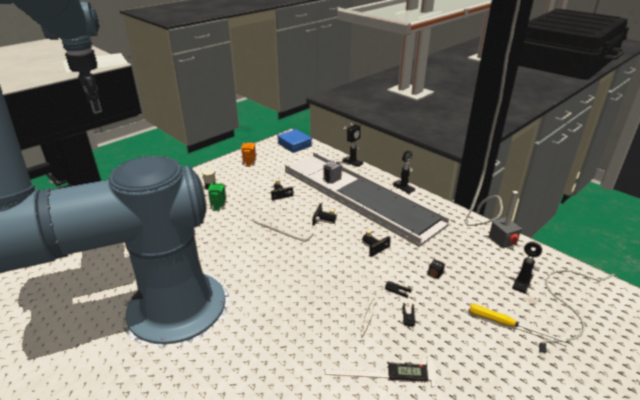

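View pics/side0.png

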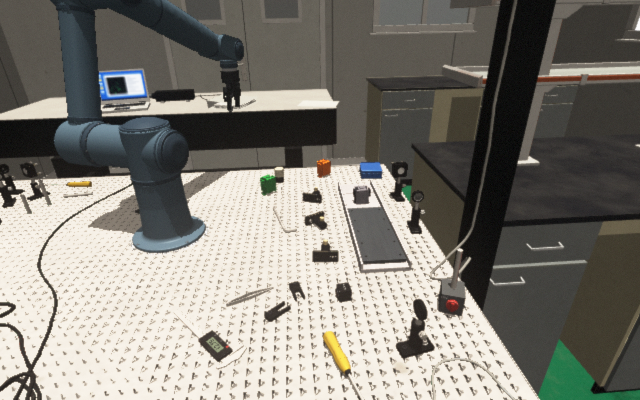

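The scene shows three toppled holders (scene px ~(283,190), (324,214), (377,244)) in front of the bed and the grey stop at (332,170). The green (217,195) and orange (249,153) ones are look-alikes. I'll move above the middle for a closer wrist view.

```bash
cat >> h.py <<'E'
def rows(x,y,z,yaw,n=None,g=0):
    T=tool(); p=T[:3,3]; y0=r.observe()['ee_rot'][2]; dy=(yaw-y0+np.pi)%(2*np.pi)-np.pi
    D=np.array([x,y,z])-p
    n=n or int(np.ceil(max(np.linalg.norm(D)/.040,abs(dy)/.12,1)))
    out=[]; 
    for k in range(n):
        Rk=R.from_euler('xyz',[np.pi,0,y0+dy*k/n]).as_matrix()
        s=Rk.T@(D/n)*1000
        out.append([g]+[float(v) for v in s.round(1)]+[round(float(-dy/n),3)])
    print(n); print(out)
E
python3 - <<'E'
from h import *
print(r.camera_params('wrist'))
rows(.53,.07,.40,np.pi/2)
E
```

```text
{'mtx': array([[315.09712814,   0.        , 318.62241368],
       [  0.        , 315.09712814, 200.58800337],
       [  0.        ,   0.        ,   1.        ]]), 'hand_eye': array([[ 1.15396104e-03, -9.63877188e-01, -2.66344578e-01,
         6.70863587e-02],
       [ 9.99999231e-01,  1.23306967e-03, -1.29785153e-04,
         1.01032733e-03],
       [ 4.53518370e-04, -2.66344223e-01,  9.63877870e-01,
        -1.40957097e-01],
       [ 0.00000000e+00,  0.00000000e+00,  0.00000000e+00,
         1.00000000e+00]])}
18
[[0, -27.9, -25.8, -9.4, 0.075], [0, -29.7, -23.7, -9.4, 0.075], [0, -31.4, -21.4, -9.4, 0.075], [0, -32.9, -19.0, -9.4, 0.075], [0, -34.2, -16.4, -9.4, 0.075], [0, -35.4, -13.8, -9.4, 0.075], [0, -36.3, -11.2, -9.4, 0.075], [0, -37.0, -8.4, -9.4, 0.075], [0, -37.6, -5.6, -9.4, 0.075], [0, -37.9, -2.8, -9.4, 0.075], [0, -38.0, 0.1, -9.4, 0.075], [0, -37.9, 2.9, -9.4, 0.075], [0, -37.5, 5.7, -9.4, 0.075], [0, -37.0, 8.5, -9.4, 0.075], [0, -36.3, 11.3, -9.4, 0.075], [0, -35.3, 13.9, -9.4, 0.075], [0, -34.2, 16.6, -9.4, 0.075], [0, -32.8, 19.1, -9.4, 0.075]]
```

>>> drive_tool:
  plan:
    - [0,-28,-26,-9.4,0.075]
    - [0,-30,-24,-9.4,0.075]
    - [0,-31.5,-21.5,-9.4,0.075]
    - [0,-33,-19,-9.4,0.075]
    - [0,-34,-16.5,-9.4,0.075]
    - [0,-35.5,-14,-9.4,0.075]
    - [0,-36.5,-11,-9.4,0.075]
    - [0,-37,-8.5,-9.4,0.075]
    - [0,-37.5,-5.5,-9.4,0.075]
    - [0,-38,-3,-9.4,0.075]
    - [0,-38,0,-9.4,0.075]
    - [0,-38,3,-9.4,0.075]

```text
time_s: 1.7
eef_pos: [0.402, 0.2549, 0.3449]
ee_rot: [3.141, 0.0, 2.015]
ft_force: [1.4, -0.0, 0.1]
opening: 0.0853
grasp_force: 0.0
```

>>> drive_tool:
  plan:
    - [0,-37.5,5.5,-9.4,0.075]
    - [0,-37,8.5,-9.4,0.075]
    - [0,-36,11,-9.4,0.075]
    - [0,-35.5,14,-9.4,0.075]
    - [0,-34,16.5,-9.4,0.075]
    - [0,-33,19,-9.4,0.075]
    - [0,0,0,0,0]
    - [0,0,0,0,0]

```text
time_s: 2.37
eef_pos: [0.53, 0.0667, 0.4007]
ee_rot: [3.141, -0.0, 1.566]
ft_force: [-0.3, 0.6, -0.5]
opening: 0.0852
grasp_force: 0.0
```

```bash
python3 - <<'E'
from h import *
np.set_printoptions(precision=4,suppress=True)
im,K,T=shot('wrist','w1.png'); print(T[:3,3],r.observe()['eef_pos'],r.observe()['ee_rot'])
for l in ('bed','sled','stop','holder_a'):
    for d in r.recognise(l,'wrist'):
        P=(T@np.append(d['point'],1))[:3]; print(l,round(d['conf'],2),P,proj(K,T,P).round())
E
```

```text
[0.5305 0.1348 0.5417] [0.5293 0.0679 0.4004] [-3.1412 -0.0003  1.5679]
bed 0.88 [0.6275 0.1787 0.0117] [379.  85.]
sled 0.96 [ 0.623  -0.0692  0.0174] [371. 233.]
sled 0.23 [0.4681 0.0101 0.0238] [282. 190.]
stop 0.7 [0.6202 0.1311 0.0625] [379. 116.]
stop 0.62 [0.3012 0.265  0.0605] [149.  15.]
holder_a 0.83 [ 0.4736 -0.1828  0.0294] [288. 293.]
holder_a 0.67 [0.47   0.0092 0.0271] [282. 191.]
holder_a 0.63 [0.4696 0.1876 0.0241] [278.  78.]
```

View pics/w1.png

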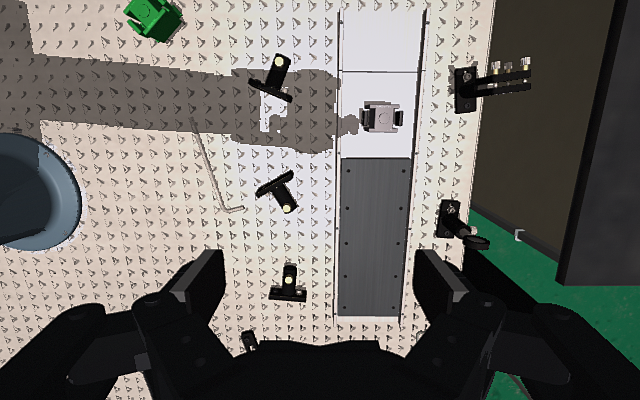

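The wrist view from above shows:
- **Stop:** at (381,117), grey. The green look-alike is at (150,15).
- **Bed:** the scribed line is at row ~72. The sled runs from row 158 (leading) to 316 (trailing), columns 340–410.
- **Holders:** screws (yellow discs) at (279,61), (286,208) and (291,269), with bases at (270,88), (275,185) and (288,297).

Next I compute positions and go above the stop.

```bash
python3 - <<'E'
from h import *
np.set_printoptions(precision=4,suppress=True)
_,K,T=shot('wrist')
for n,u,v,z in [('lead L',340,158,.024),('lead R',410,158,.024),('trail L',340,315,.024),('trail R',402,317,.024),('lineL',343,72,.012),('lineR',419,72,.012),
 ('stop top L',363,109,.066),('tR',401,109,.066),('bL',363,125,.066),('bR',401,125,.066),
 ('scr1',279,61,.043),('base1a',250,78,.03),('base1b',291,99,.03),('scr2',286,208,.043),('b2a',258,195,.03),('b2b',292,172,.03),('scr3',291,269,.043),('b3a',270,298,.02),('b3b',305,292,.03)]:
    print(n,onz(K,T,u,v,z))
a=onz(K,T,382,117,.066); rows(.62,.115,.2,np.pi/2)
E
```

```text
lead L [0.5644 0.0674 0.024 ]
lead R [0.6794 0.0676 0.024 ]
trail L [ 0.5701 -0.2297  0.024 ]
trail R [ 0.6878 -0.234   0.024 ]
lineL [0.5674 0.2005 0.012 ]
lineR [0.6865 0.2007 0.012 ]
stop top L [0.5935 0.1441 0.066 ]
tR [0.6486 0.1442 0.066 ]
bL [0.5944 0.1216 0.066 ]
bR [0.6502 0.1216 0.066 ]
scr1 [0.4713 0.2117 0.043 ]
base1a [0.4249 0.1897 0.03  ]
base1b [0.4866 0.1594 0.03  ]
scr2 [ 0.4756 -0.0126  0.043 ]
b2a [0.4279 0.0061 0.03  ]
b2b [0.4857 0.0452 0.03  ]
scr3 [ 0.4814 -0.1237  0.043 ]
b3a [ 0.4385 -0.1958  0.02  ]
b3b [ 0.5047 -0.1769  0.03  ]
6
[[0, 7.6, 15.2, 33.4, -0.0], [0, 7.6, 15.2, 33.4, -0.0], [0, 7.6, 15.2, 33.4, -0.0], [0, 7.6, 15.2, 33.4, -0.0], [0, 7.6, 15.2, 33.4, -0.0], [0, 7.6, 15.2, 33.4, -0.0]]
```

```bash
python3 -c "
import cv2
im=cv2.imread('pics/w1.png'); cv2.imwrite('pics/w1c.png',cv2.resize(im[40:330,230:440],None,fx=2.06,fy=2.06,interpolation=cv2.INTER_CUBIC))"
```

```text
(no output)
```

View pics/w1c.png

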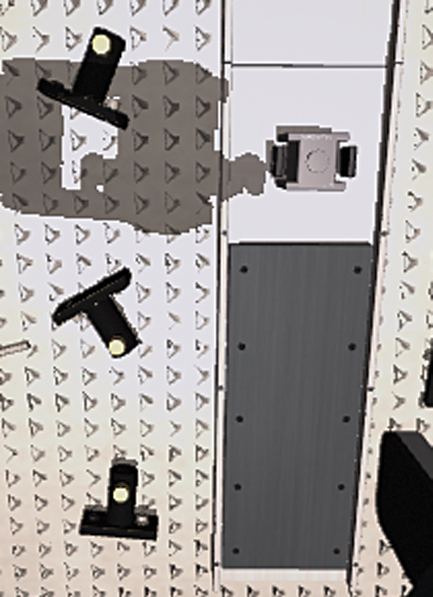

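The crop confirms it: line at crop row 65, sled leading edge at crop row 242, stop at crop (312,160). I move down to just above the stop.

>>> drive_tool:
  plan:
    - [0,10,15,35,0]
    - [0,10,15,35,0]
    - [0,10,15,35,0]
    - [0,10,15,35,0]
    - [0,10,15,35,0]
    - [0,11,17,35,0]
    - [0,0,0,20,0]
    - [0,0,0,0,0]
    - [0,0,0,0,0]

```text
time_s: 3.42
eef_pos: [0.6203, 0.1298, 0.1695]
ee_rot: [-3.139, 0.0, 1.57]
ft_force: [0.1, 0.5, 1.0]
opening: 0.0852
grasp_force: 0.0
```

```bash
python3 - <<'E'
from h import *
np.set_printoptions(precision=4,suppress=True)
im,K,T=shot('wrist','w2.png'); print(r.observe()['eef_pos'],r.observe()['ee_rot'])
for d in r.recognise('stop','wrist'):
        P=(T@np.append(d['point'],1))[:3]; print(round(d['conf'],2),P,proj(K,T,P).round())
for d in r.trace('stop','wrist')[:2]:
    m=d['region']; v,u=np.nonzero(m); print(d['conf'],u.min(),u.max(),v.min(),v.max(), [onz(K,T,a,b,.066) for a,b in ((u.min(),v.mean()),(u.max(),v.mean()),(u.mean(),v.min()))])
E
```

```text
[0.6216 0.1296 0.1718] [3.1402 0.     1.5696]
0.73 [0.6258 0.1357 0.0658] [325. 194.]
0.69 [0.6257 0.1954 0.0091] [324. 116.]
0.65 [0.6234 0.0142 0.0222] [321. 297.]
0.62 290 360 168 225 [array([0.5976, 0.1338, 0.066 ]), array([0.6537, 0.1338, 0.066 ]), array([0.6256, 0.1569, 0.066 ])]
```

View pics/w2.png

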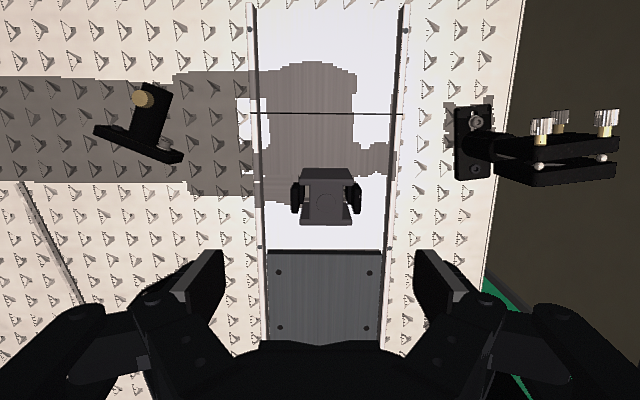

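Close view: stop top face at about rows 192–225 with the tabs at columns 295 and 355; scribed line at row 113; sled leading edge at row 251.

```bash
python3 - <<'E'
from h import *
np.set_printoptions(precision=4,suppress=True)
_,K,T=shot('wrist'); 
for n,u,v,z in [('topfar',325,195,.066),('topnear',325,224,.066),('botfar',325,169,.012),('tabL',294,196,.055),('tabR',357,196,.055),('lineL',259,113,.012),('lineR',396,114,.012),('leadL',268,252,.024),('leadR',381,252,.024),('fence',258,50,.03),('fence',401,50,.03),('f2',262,280,.03),('f2',392,280,.03)]: print(n,onz(K,T,u,v,z))
rows(.6255,.132,.034,np.pi/2)
E
```

```text
topfar [0.6289 0.1335 0.066 ]
topnear [0.629  0.1085 0.066 ]
botfar [0.6302 0.1457 0.012 ]
tabL [0.6028 0.1299 0.055 ]
tabR [0.6564 0.1298 0.055 ]
lineL [0.5689 0.198  0.012 ]
lineR [0.6958 0.1971 0.012 ]
leadL [0.5732 0.064  0.024 ]
leadR [0.6864 0.0636 0.024 ]
fence [0.5738 0.2482 0.03  ]
fence [0.6922 0.2482 0.03  ]
f2 [0.5669 0.0362 0.03  ]
f2 [0.6978 0.0357 0.03  ]
4
[[0, 0.7, 0.7, 34.9, -0.0], [0, 0.7, 0.7, 34.9, -0.0], [0, 0.7, 0.7, 34.9, -0.0], [0, 0.7, 0.7, 34.9, -0.0]]
```

>>> drive_tool:
  plan:
    - [0,-1,2,34,0]
    - [0,-1,2,34,0]
    - [0,0,1,34,0]
    - [0,0,0,34,0]
    - [0,0,0,0,0]
    - [1,0,0,0,0]
    - [1,0,0,0,0]
    - [1,0,0,0,0]
    - [1,0,0,0,0]
    - [1,0,0,0,0]
    - [1,0,0,0,0]
    - [1,0,0,0,0]

```text
time_s: 4.62
eef_pos: [0.6298, 0.1273, 0.0407]
ee_rot: [3.134, -0.0, 1.569]
ft_force: [-4.7, -0.5, 13.9]
opening: 0.0425
grasp_force: 64.4
```

```bash
python3 - <<'E'
from h import *
im,K,T=shot('wrist'); cv2.imwrite('pics/w3.png',im[100:400,150:500]); o=r.observe(); print(o['eef_pos'],o['opening'],o['ft_force'],o['grasp_force'])
E
```

```text
[0.6298503  0.12732376 0.04077218] 0.04250000043813262 [-4.84230239 -1.06642126 12.83785158] 64.42823052406311
```

View pics/w3.png

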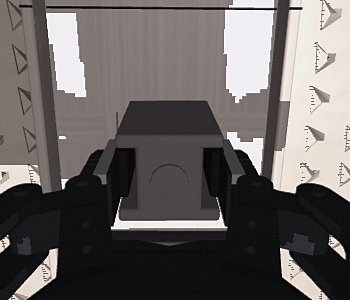

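The pads are on both tabs (crop px ~(115,180) and (230,180)). I lift straight up.

>>> drive_tool:
  plan:
    - [1,0,0,-8,0]
    - [1,0,0,-8,0]
    - [1,0,0,-10,0]
    - [1,0,0,-12,0]
    - [1,0,0,-20,0]
    - [1,0,0,-20,0]
    - [1,0,0,-20,0]
    - [1,0,0,0,0]
    - [1,0,0,0,0]

```text
time_s: 5.42
eef_pos: [0.6281, 0.1272, 0.1359]
ee_rot: [3.136, -0.0, 1.569]
ft_force: [-0.7, 0.6, -1.1]
opening: 0.0413
grasp_force: 70.8
```

```bash
python3 - <<'E'
from h import *
np.set_printoptions(precision=4,suppress=True)
o=r.observe(); print(o['eef_pos'],o['opening'],o['ft_force'],o['grasp_force'])
im,K,T=shot('wrist','w4.png')
for d in r.recognise('stop','wrist'):
        P=(T@np.append(d['point'],1))[:3]; print(round(d['conf'],2),P)
im,K,T=shot('side')
for d in r.recognise('stop','side'):
        P=(T@np.append(d['point'],1))[:3]; print(round(d['conf'],2),P)
rows(.43,.29,.14,np.pi/2,g=1)
E
```

```text
[0.6281 0.1272 0.1359] 0.04126949010728502 [-0.7218  0.5709 -1.0919] 70.81618309020996
0.94 [0.6258 0.1423 0.1572]
0.78 [0.5134 0.4027 0.0413]
0.62 [0.6272 0.1068 0.1292]
0.48 [0.301  0.2578 0.0364]
0.28 [0.4633 0.0046 0.0211]
7
[[1, 23.2, -27.9, -1.3, -0.0], [1, 23.2, -27.9, -1.3, -0.0], [1, 23.2, -27.9, -1.3, -0.0], [1, 23.2, -27.9, -1.3, -0.0], [1, 23.2, -27.9, -1.3, -0.0], [1, 23.3, -27.9, -1.3, -0.0], [1, 23.3, -27.9, -1.3, -0.0]]
```

>>> drive_tool:
  plan:
    - [1,20,-24,0,0]
    - [1,24,-28,0,0]
    - [1,24,-28,0,0]
    - [1,24,-28,0,0]
    - [1,24,-28,0,0]
    - [1,24,-28,0,0]
    - [1,22,-32,0,0]
    - [1,0,0,0,0]
    - [1,0,0,30,0]
    - [1,0,0,30,0]
    - [1,0,0,20,0]
    - [1,0,0,8,0]

```text
time_s: 6.62
eef_pos: [0.4276, 0.2882, 0.0403]
ee_rot: [-3.134, 0.003, 1.569]
ft_force: [-1.1, 0.2, -1.5]
opening: 0.0412
grasp_force: 70.9
```

>>> drive_tool:
  plan:
    - [1,0,0,4,0]
    - [1,0,0,2,0]
    - [1,0,0,0,0]
    - [1,0,0,0,0]

```text
time_s: 6.95
eef_pos: [0.4317, 0.2898, 0.0394]
ee_rot: [3.139, -0.001, 1.569]
ft_force: [-0.2, -0.1, -1.1]
opening: 0.0416
grasp_force: 70.9
```

>>> drive_tool:
  plan:
    - [1,0,0,2,0]
    - [1,0,0,2,0]
    - [1,0,0,0,0]
    - [1,0,0,0,0]

```text
time_s: 7.28
eef_pos: [0.4322, 0.2902, 0.0384]
ee_rot: [3.14, -0.0, 1.569]
ft_force: [-9.4, -3.9, 23.9]
opening: 0.0417
grasp_force: 73.3
```

>>> drive_tool:
  plan:
    - [1,0,0,-2,0]
    - [1,0,0,0,0]
    - [0.4,0,0,0,0]
    - [0,0,0,0,0]
    - [0,0,0,0,0]
    - [0,0,0,0,0]
    - [0,0,0,-20,0]
    - [0,0,0,-30,0]
    - [0,0,0,-40,0]
    - [0,0,0,-40,0]
    - [0,0,0,-40,0]
    - [0,0,0,0,0]

```text
time_s: 8.28
eef_pos: [0.4352, 0.2914, 0.2159]
ee_rot: [3.127, -0.006, 1.569]
ft_force: [0.9, 0.1, 2.0]
opening: 0.0852
grasp_force: 0.0
```

```bash
python3 - <<'E'
from h import *
np.set_printoptions(precision=4,suppress=True)
o=r.observe(); print(o['eef_pos'],o['opening'],o['ft_force'])
im,K,T=shot('wrist','w4.png')
for l in ('stop','holder_a'):
    for d in r.recognise(l,'wrist'):
        P=(T@np.append(d['point'],1))[:3]; print(round(d['conf'],2),P)
im,K,T=shot('scene','scene1.png')
for l in ('stop','holder_a'):
    for d in r.recognise(l,'scene'):
        P=(T@np.append(d['point'],1))[:3]; print(round(d['conf'],2),P)
rows(.475,-.145,.25,0,g=0)
E
```

```text
[0.4352 0.2914 0.2159] 0.08522942647732726 [0.9196 0.0881 1.9596]
0.97 [0.2962 0.2744 0.0606]
0.76 [0.4284 0.2991 0.0616]
0.63 [0.5129 0.4132 0.0609]
0.57 [0.6415 0.2246 0.0088]
0.66 [0.4642 0.1852 0.0223]
0.96 [0.4217 0.2728 0.0461]
0.8 [0.2893 0.2569 0.0511]
0.68 [0.5104 0.3981 0.0432]
0.91 [ 0.4684 -0.1944  0.0207]
0.78 [0.4619 0.1681 0.0222]
0.63 [0.6064 0.0748 0.0111]
0.6 [ 0.4603 -0.004   0.0201]
0.4 [ 0.4904 -0.3456  0.028 ]
14
[[0, -31.0, 3.3, -3.3, 0.112], [0, -30.4, 6.8, -3.3, 0.112], [0, -29.5, 10.1, -3.3, 0.112], [0, -28.2, 13.3, -3.3, 0.112], [0, -26.5, 16.4, -3.3, 0.112], [0, -24.5, 19.3, -3.3, 0.112], [0, -22.2, 21.9, -3.3, 0.112], [0, -19.6, 24.2, -3.3, 0.112], [0, -16.8, 26.3, -3.3, 0.112], [0, -13.7, 28.0, -3.3, 0.112], [0, -10.5, 29.3, -3.3, 0.112], [0, -7.2, 30.3, -3.3, 0.112], [0, -3.7, 31.0, -3.3, 0.112], [0, -0.2, 31.2, -3.3, 0.112]]
```

>>> drive_tool:
  plan:
    - [0,-20,6,0,0.11]
    - [0,-24,10,0,0.11]
    - [0,-24,12,0,0.11]
    - [0,-20,12,0,0.11]
    - [0,0,0,0,0]
    - [0,0,0,0,0]
    - [0,0,0,0,0]

```text
time_s: 9.17
eef_pos: [0.4546, 0.1959, 0.2054]
ee_rot: [-3.14, 0.001, 1.13]
ft_force: [-0.2, -0.1, -0.5]
opening: 0.0852
grasp_force: 0.0
```

```bash
python3 - <<'E'
from h import *
np.set_printoptions(precision=4,suppress=True)
o=r.observe(); print(o['eef_pos'],o['ee_rot'])
im,K,T=shot('wrist','w5.png')
for d in r.trace('holder_a','wrist')[:1]:
    m=d['region']; v,u=np.nonzero(m); print(d['conf'],u.min(),u.max(),v.min(),v.max())
    x0,y0=max(u.min()-40,0),max(v.min()-40,0); c=im[y0:v.max()+40,x0:u.max()+40]; print(x0,y0,c.shape); cv2.imwrite('pics/w5c.png',cv2.resize(c,None,fx=3,fy=3))
for d in r.recognise('holder_a','wrist'):
        P=(T@np.append(d['point'],1))[:3]; print(round(d['conf'],2),P)
E
```

```text
[0.4546 0.1959 0.2054] [-3.1398  0.0009  1.1297]
0.95 359 421 281 343
319 241 (142, 142, 3)
0.89 [0.4698 0.0159 0.0257]
0.67 [0.4628 0.1848 0.025 ]
```

View pics/w5c.png

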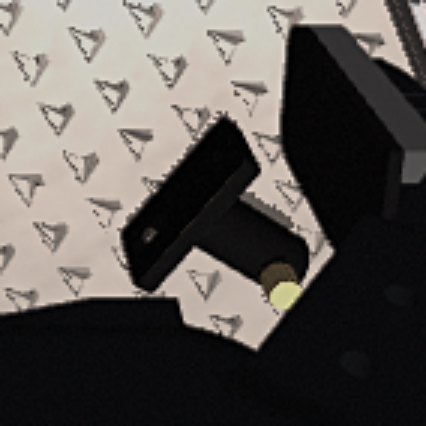

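That crop turned out to be holder 2, with its base bar upper left and its screw at crop (285,290). I'll fit poses with a silhouette model instead, for all the holders in view.

```bash
cat >> h.py <<'E'
from scipy.optimize import minimize
def parts():
    b=np.array([[x,y,z] for x in(-35,35) for y in(-11,21) for z in(0,10)],float)
    t=np.linspace(0,2*np.pi,20); 
    c=np.array([[13*np.cos(a),5+13*np.sin(a),z] for a in t for z in(5,60)])
    s=np.array([[7*np.cos(a),y,46+7*np.sin(a)] for a in t for y in(-5,-21)])
    return [p/1000 for p in(b,c,s)]
def sil(K,T,Rm,o):
    m=np.zeros((400,640),np.uint8); Ti=np.linalg.inv(T)
    for p in parts():
        w=p@Rm.T+o; c=w@Ti[:3,:3].T+Ti[:3,3]; q=c@K.T; q=(q[:,:2]/q[:,2:])
        cv2.fillConvexPoly(m,cv2.convexHull((q*16).astype(np.int32)),1,shift=4)
    return m>0
def pose(x,y,th,lying=True):
    c,s=np.cos(th),np.sin(th)
    if lying:
        Rm=np.array([[s,0,c],[-c,0,s],[0,-1,0.]])@R.from_euler('x',-3,degrees=True).as_matrix(); o=np.array([x,y,.022])
    else:
        Rm=np.array([[s,c,0],[-c,s,0],[0,0,1.]]); o=np.array([x,y,.024])
    return Rm,o
def fit(K,T,masks,x,y,th,lying=True):
    """x,y = origin, th = own z azimuth (lying) / own y azimuth (standing)"""
    f0=proj(K,T,[x+.02*np.cos(th),y+.02*np.sin(th),.03])
    best=None
    for m in masks:
        v,u=np.nonzero(m); 
        d=np.hypot(u.mean()-f0[0],v.mean()-f0[1])
        if best is None or d<best[0]: best=(d,m)
    m=best[1]
    def cost(p):
        s=sil(K,T,*pose(p[0],p[1],p[2],lying)); return -(s&m).sum()/max((s|m).sum(),1)
    res=min((minimize(cost,[x,y,th+e],method='Nelder-Mead',options=dict(initial_simplex=[[x,y,th+e],[x+.01,y,th+e],[x,y+.01,th+e],[x,y,th+e+.2]],maxiter=200)) for e in(-.2,0.2)),key=lambda r:r.fun)
    return res.x,-res.fun
E
python3 - <<'E'
from h import *
np.set_printoptions(precision=4,suppress=True)
im,K,T=shot('wrist'); M=[d['region'] for d in r.trace('holder_a','wrist') if d['conf']>.3]
print(len(M)); print(fit(K,T,M,.458,.178,1.14)); print(fit(K,T,M,.46,.022,-1.1))
im,K,T=shot('scene'); M=[d['region'] for d in r.trace('holder_a','scene') if d['conf']>.3]
print(len(M)); print(fit(K,T,M,.458,.178,1.14)); print(fit(K,T,M,.46,.022,-1.1));print(fit(K,T,M,.475,-.185,1.5))
E
```

```text
2
(array([0.4535, 0.1673, 1.1584]), np.float64(0.917741218319253))
(array([ 0.4533,  0.0272, -1.073 ]), np.float64(0.9317359855334539))
3
(array([0.4513, 0.1641, 1.1314]), np.float64(0.8767123287671232))
(array([ 0.453 ,  0.0224, -1.0434]), np.float64(0.825))
(array([ 0.4709, -0.2004,  1.477 ]), np.float64(0.8997912317327766))
```

```bash
python3 - <<'E'
from h import *
rows(.473,.211,.06,1.15,g=0.35); rows(.473,.211,.004,1.15,g=0.35)
E
```

```text
4
[[0.35, 5.3, 2.5, 36.6, -0.005], [0.35, 5.3, 2.5, 36.6, -0.005], [0.35, 5.3, 2.5, 36.6, -0.005], [0.35, 5.2, 2.6, 36.6, -0.005]]
6
[[0.35, 3.5, 1.7, 33.7, -0.003], [0.35, 3.5, 1.7, 33.7, -0.003], [0.35, 3.5, 1.7, 33.7, -0.003], [0.35, 3.5, 1.7, 33.7, -0.003], [0.35, 3.5, 1.7, 33.7, -0.003], [0.35, 3.5, 1.7, 33.7, -0.003]]
```

>>> drive_tool:
  plan:
    - [0.35,7,3.5,35,-0.005]
    - [0.35,7,3.5,35,-0.005]
    - [0.35,7,3,35,-0.005]
    - [0.35,0,0,35,-0.005]
    - [0.35,0,0,30,0]
    - [0.35,0,0,20,0]
    - [0.35,0,0,11,0]
    - [0.35,0,0,0,0]

```text
time_s: 10.18
eef_pos: [0.4711, 0.2102, 0.0031]
ee_rot: [-3.137, 0.003, 1.149]
ft_force: [-1.1, 0.3, 0.4]
opening: 0.0553
grasp_force: 0.0
```

>>> drive_tool:
  plan:
    - [1,0,0,0,0]
    - [1,0,0,0,0]
    - [1,0,0,0,0]
    - [1,0,0,0,0]
    - [1,0,0,0,0]

```text
time_s: 10.6
eef_pos: [0.4748, 0.2109, 0.0076]
ee_rot: [3.139, -0.002, 1.149]
ft_force: [-0.7, -0.5, 7.3]
opening: 0.0232
grasp_force: 59.0
```

Gripped. I lift and look at how it hangs.

>>> drive_tool:
  plan:
    - [1,0,0,-10,0]
    - [1,0,0,-25,0]
    - [1,0,0,-35,0]
    - [1,0,0,-35,0]
    - [1,0,0,-35,0]
    - [1,0,0,0,0]
    - [1,0,0,0,0]
    - [1,0,0,0,0]

```text
time_s: 11.27
eef_pos: [0.4721, 0.2103, 0.1448]
ee_rot: [-3.14, 0.001, 1.149]
ft_force: [-0.6, -1.5, -3.5]
opening: 0.023
grasp_force: 59.4
```

```bash
python3 - <<'E'
from h import *
im,K,T=shot('side'); o=r.observe(); print(o['eef_pos'],o['opening'],o['grasp_force'],o['ft_force'])
u,v=proj(K,T,[.46,.2,.14]).astype(int); im2,K2,T2=shot('scene'); a,b=proj(K2,T2,[.46,.2,.14]).astype(int); print(u,v,a,b)
c=[cv2.resize(i[y-50:y+50,x-50:x+50],None,fx=3.5,fy=3.5) for i,x,y in((im,u,v),(im2,a,b))]; cv2.imwrite('pics/g1.png',np.hstack(c))
E
```

```text
[0.47155071 0.21013225 0.14374961] 0.022563496999418245 59.36653705313802 [ 0.14879919  0.69051116 -2.65095614]
311 162 274 152
```

View pics/g1.png

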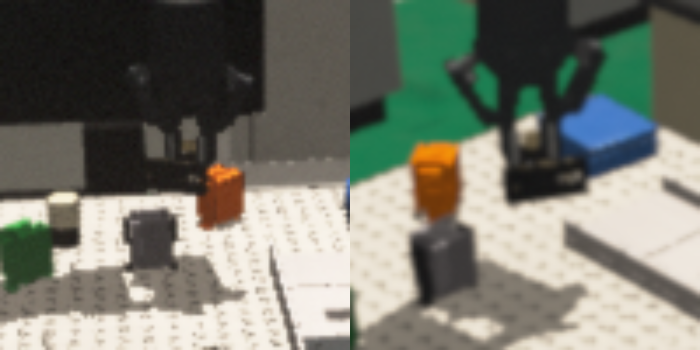

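It holds rigidly. The base underside faces the camera in the right half at (545,175), so it is still level. I'll rotate it upright by pressing the base's lower edge against the inner corner of the near fence above the sled. First I carry it there with its top facing +x.

```bash
python3 - <<'E'
from h import *
rows(.64,.02,.10,0,g=1)
E
```

```text
10
[[1, -10.4, 23.2, 4.3, 0.115], [1, -7.7, 24.2, 4.3, 0.115], [1, -4.9, 24.9, 4.3, 0.115], [1, -2.0, 25.3, 4.3, 0.115], [1, 0.9, 25.4, 4.3, 0.115], [1, 3.8, 25.1, 4.3, 0.115], [1, 6.7, 24.5, 4.3, 0.115], [1, 9.4, 23.6, 4.3, 0.115], [1, 12.1, 22.3, 4.3, 0.115], [1, 14.6, 20.8, 4.3, 0.115]]
```

>>> drive_tool:
  plan:
    - [1,-10,23,4,0.115]
    - [1,-8,24,4,0.115]
    - [1,-5,25,4,0.115]
    - [1,-2,25,4,0.115]
    - [1,1,25,4,0.115]
    - [1,4,25,4,0.115]
    - [1,7,24.5,4,0.115]
    - [1,9.5,23.5,4,0.115]
    - [1,12,22.5,4,0.115]
    - [1,15,21,4,0.115]
    - [1,0,0,0,0]
    - [1,0,0,0,0]

```text
time_s: 12.37
eef_pos: [0.6407, 0.0203, 0.1029]
ee_rot: [-3.141, 0.004, -0.002]
ft_force: [-0.5, 0.4, -2.9]
opening: 0.0231
grasp_force: 59.5
```

```bash
python3 - <<'E'
from h import *
for i in range(4):
    o=r.observe(); print(o['eef_pos'],o['ee_rot'],o['q'][-1])
    if i<3: r.camera('wrist')
E
```

```text
[0.64069885 0.02034148 0.10289304] [-3.14091499e+00  4.25137454e-03 -2.12691608e-03] 1.4280311941468957
[0.64029648 0.02121209 0.10326933] [-3.14078937e+00  4.05714215e-03 -8.88646909e-04] 1.4279325157836764
[0.64023652 0.02176708 0.10374597] [-3.14091923e+00  3.36119703e-03 -7.82074405e-05] 1.4280050823068213
[0.64037564 0.02203245 0.10426473] [-3.14108755e+00  2.53314011e-03  2.44860653e-04] 1.428172369668228
```

>>> drive_tool:
  plan:
    - [1,0,0,30,0]
    - [1,0,0,25,0]
    - [1,0,0,12,0]
    - [1,0,0,5,0]
    - [1,-10,0,0,0]
    - [1,-5,0,0,0]
    - [1,0,0,0,0]
    - [1,0,0,0,0]

```text
time_s: 13.18
eef_pos: [0.627, 0.0214, 0.0344]
ee_rot: [3.141, -0.001, -0.001]
ft_force: [1.2, 0.2, -2.5]
opening: 0.0231
grasp_force: 59.5
```

>>> drive_tool:
  plan:
    - [1,-4,0,0,0]
    - [1,-3,0,0,0]
    - [1,-3,0,0,0]
    - [1,0,0,0,0]

```text
time_s: 13.52
eef_pos: [0.6164, 0.0213, 0.0336]
ee_rot: [3.142, -0.0, -0.001]
ft_force: [0.0, -0.8, -2.0]
opening: 0.0232
grasp_force: 59.5
```

>>> drive_tool:
  plan:
    - [1,-2,0,2,0]
    - [1,-2,0,0,0]
    - [1,-2,0,0,0]
    - [1,0,0,0,0]

```text
time_s: 13.85
eef_pos: [0.6156, 0.0211, 0.0342]
ee_rot: [3.141, -0.013, -0.002]
ft_force: [10.0, 3.5, -2.6]
opening: 0.0233
grasp_force: 59.4
```

>>> drive_tool:
  plan:
    - [1,-4,0,0,0]
    - [1,-4,0,-4,0]
    - [1,-3,0,-4,0]
    - [1,0,0,0,0]

```text
time_s: 14.18
eef_pos: [0.6078, 0.0211, 0.0447]
ee_rot: [3.141, -0.022, -0.003]
ft_force: [16.6, 3.3, -0.6]
opening: 0.0228
grasp_force: 62.4
```

>>> drive_tool:
  plan:
    - [1,-4,0,-7,0]
    - [1,-5,0,-6.5,0]
    - [1,-6,0,-5,0]
    - [1,-6.5,0,-4,0]
    - [1,0,0,0,0]

```text
time_s: 14.6
eef_pos: [0.5786, 0.0212, 0.0635]
ee_rot: [3.141, -0.002, -0.001]
ft_force: [-0.4, 0.1, -2.3]
opening: 0.023
grasp_force: 59.7
```

```bash
python3 - <<'E'
from h import *
im,K,T=shot('side'); o=r.observe(); print(o['eef_pos'],o['opening'],o['grasp_force'],o['ft_force'])
u,v=proj(K,T,[.58,.02,.06]).astype(int); im2,K2,T2=shot('scene'); a,b=proj(K2,T2,[.58,.02,.06]).astype(int); print(u,v,a,b)
c=[cv2.resize(i[y-50:y+50,x-50:x+50],None,fx=3.9,fy=3.9,interpolation=cv2.INTER_CUBIC) for i,x,y in((im,u,v),(im2,a,b))]; cv2.imwrite('pics/g2.png',np.hstack(c))
E
```

```text
[0.57787362 0.02129037 0.06230762] 0.022898400772915828 59.71737620886415 [-0.20228517 -0.01262525 -2.86789646]
352 203 347 183
```

View pics/g2.png

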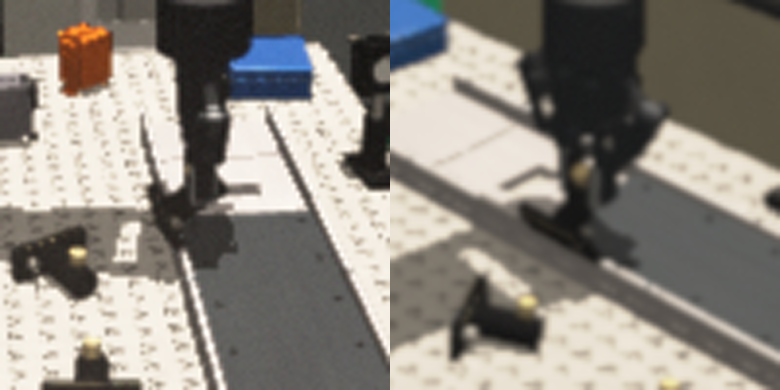

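The holder has turned partway: base tilted, crop left (155,190)–(180,245), screw facing the robot in the right half. I'll estimate the tilt numerically.

```bash
cat >> h.py <<'E'
def tilt(az=0.,h=.048,up=.010):
    """scan tilt psi (0 lying, 90 upright) of held holder, own z azimuth az when lying"""
    o=r.observe(); G=o['eef_pos']+np.array([0,0,up]); res=[]
    views=[]
    for c in('side','scene'):
        _,K,T=shot(c); ms=[d['region'] for d in r.trace('holder_a',c) if d['conf']>.2]
        g=proj(K,T,G-[0,0,.03]); ms=sorted(ms,key=lambda m:np.hypot(*(np.mean(np.nonzero(m)[::-1],1)-g)))
        if ms and np.hypot(*(np.mean(np.nonzero(ms[0])[::-1],1)-g))<40: views.append((K,T,ms[0])); 
    for psi in range(0,121,5):
        for hh in (h-.008,h,h+.008):
            a=np.radians(psi); d=np.array([np.cos(az),np.sin(az),0]); z=d*np.cos(a)+np.array([0,0,1])*np.sin(a); y=d*np.sin(a)-np.array([0,0,1])*np.cos(a)
            Rm=np.stack([np.cross(y,z),y,z],1); org=G-Rm@np.array([0,.005,hh])
            s=[((q:=sil(K,T,Rm,org))&m).sum()/(q|m).sum() for K,T,m in views]
            res.append((sum(s),psi,hh,org.round(3).tolist(),np.round(s,2).tolist()))
    return len(views),sorted(res)[::-1][:4]
E
python3 - <<'E'
from h import *
print(*tilt(),sep='\n')
E
```

```text
2
[(np.float64(0.6837606837606838), 55, 0.048, [0.546, 0.021, 0.035], [0.0, 0.68]), (np.float64(0.673352435530086), 45, 0.048, [0.54, 0.021, 0.041], [0.0, 0.67]), (np.float64(0.6694444444444444), 60, 0.048, [0.549, 0.021, 0.033], [0.0, 0.67]), (np.float64(0.6579710144927536), 50, 0.048, [0.543, 0.021, 0.038], [0.0, 0.66])]
```

>>> drive_tool:
  plan:
    - [1,0,0,-8,0]
    - [1,10,0,0,0]
    - [1,0,0,0,0]
    - [1,-2,0,6,0]
    - [1,-3,0,6,0]
    - [1,0,0,0,0]

```text
time_s: 15.4
eef_pos: [0.5864, 0.0209, 0.0609]
ee_rot: [3.141, -0.009, -0.001]
ft_force: [3.5, 0.7, 9.0]
opening: 0.0233
grasp_force: 61.4
```

>>> drive_tool:
  plan:
    - [1,-4,0,-1,0]
    - [1,-3,0,-1,0]
    - [1,-3,0,-1,0]
    - [1,-3.5,0,0,0]
    - [1,0,0,0,0]

```text
time_s: 15.82
eef_pos: [0.5677, 0.0215, 0.0598]
ee_rot: [-3.141, 0.003, -0.001]
ft_force: [0.2, 0.3, -2.2]
opening: 0.0231
grasp_force: 60.0
```

```bash
python3 - <<'E'
from h import *
print(*tilt(),sep='\n'); print(r.observe()['eef_pos'])
E
```

```text
2
[(np.float64(0.990395934704128), 55, 0.04, [0.541, 0.022, 0.04], [0.4, 0.59]), (np.float64(0.9889573157782969), 40, 0.04, [0.534, 0.022, 0.048], [0.4, 0.59]), (np.float64(0.9837273038711888), 35, 0.04, [0.532, 0.022, 0.051], [0.39, 0.6]), (np.float64(0.9816929020354033), 45, 0.04, [0.536, 0.022, 0.045], [0.39, 0.59])]
[0.56938923 0.02130144 0.06068138]
```

>>> drive_tool:
  plan:
    - [1,0,0,-20,0]
    - [1,10,0,-30,0]
    - [1,20,0,-20,0]
    - [1,0,0,0,0]
    - [1,0,0,0,0]

```text
time_s: 16.43
eef_pos: [0.6012, 0.021, 0.1326]
ee_rot: [3.141, -0.003, -0.001]
ft_force: [-0.4, 0.7, -3.5]
opening: 0.0233
grasp_force: 60.0
```

```bash
python3 - <<'E'
from h import *
o=r.observe(); print(o['eef_pos']); G=o['eef_pos']-[0,0,.01]; c=[]
for n in('side','scene','wrist'):
    im,K,T=shot(n)
    if n=='wrist': cv2.imwrite('pics/w6.png',im); i=im[200:400,220:420]; c.append(cv2.resize(i,(260,260))); continue
    u,v=proj(K,T,G).astype(int); c.append(cv2.resize(im[v-26:v+26,u-26:u+26],None,fx=5,fy=5,interpolation=cv2.INTER_CUBIC))
cv2.imwrite('pics/g3.png',np.hstack(c))
E
```

```text
[0.60124804 0.02100741 0.13262402]
```

View pics/g3.png

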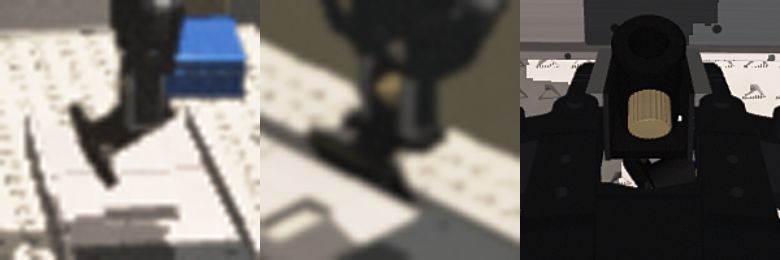

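The left panel shows the base still steep, about 25° rotated only, because the corner slipped off. The torsional grip is too stiff. I'll press it flat onto the sled, regrip at the very top end where the pad overlap is short, and let gravity swing it.

>>> drive_tool:
  plan:
    - [1,19,0,0,0]
    - [1,20,0,25,0]
    - [1,0,0,30,0]
    - [1,0,0,22,0]
    - [1,0,0,8,0]
    - [1,0,0,6,0]
    - [1,0,0,6,0]
    - [1,0,0,4,0]
    - [1,0,0,0,0]

```text
time_s: 17.33
eef_pos: [0.6452, 0.0207, 0.0353]
ee_rot: [3.14, -0.016, -0.002]
ft_force: [9.0, 2.0, 14.6]
opening: 0.0232
grasp_force: 68.6
```

>>> drive_tool:
  plan:
    - [0.4,0,0,0,0]
    - [0.4,0,0,0,0]
    - [0.4,0,0,0,0]
    - [0.4,5,0,-2,0]
    - [0.4,5,0,0,0]
    - [0.4,0,0,0,0]

```text
time_s: 17.83
eef_pos: [0.6493, 0.0211, 0.0318]
ee_rot: [3.142, -0.0, -0.001]
ft_force: [0.7, 0.4, 1.3]
opening: 0.0516
grasp_force: 0.0
```

```bash
cat >> h.py <<'E'
def fitz(K,T,m,x,y,th,z):
    """lying fit at given origin height"""
    def cost(p):
        Rm,o=pose(p[0],p[1],p[2]); o[2]=z; s=sil(K,T,Rm,o); return -(s&m).sum()/max((s|m).sum(),1)
    q=minimize(cost,[x,y,th],method='Nelder-Mead',options=dict(initial_simplex=[[x,y,th],[x+.01,y,th],[x,y+.01,th],[x,y,th+.2]])); return q.x.round(4),-q.fun
E
python3 - <<'E'
from h import *
o=r.observe(); print(o['eef_pos'])
for c in('side','scene'):
    _,K,T=shot(c); g=proj(K,T,[.61,.02,.04])
    ms=[d['region'] for d in r.trace('holder_a',c) if d['conf']>.2]
    m=min(ms,key=lambda m:np.hypot(*(np.mean(np.nonzero(m)[::-1],1)-g))); print(c,g,np.mean(np.nonzero(m)[::-1],1),fitz(K,T,m,.597,.021,0.,.046))
E
```

```text
[0.64932722 0.02110895 0.0318339 ]
side [361.53654825 208.88788008] [365.37313433 208.64179104] (array([ 0.6117,  0.0187, -0.0266]), np.float64(0.5095057034220533))
scene [354.16987515 185.78828859] [357.58020478 183.8225256 ] (array([0.6067, 0.0184, 0.0241]), np.float64(0.8184357541899442))
```

>>> drive_tool:
  plan:
    - [0.4,0,0,-40,0]
    - [0.4,0,0,-40,0]
    - [0.4,-20,0,-40,0]
    - [0,0,0,0,0]
    - [0,0,0,0,0]
    - [0,0,0,0,0]

```text
time_s: 18.53
eef_pos: [0.6295, 0.0213, 0.1488]
ee_rot: [-3.142, 0.001, -0.001]
ft_force: [-0.3, -0.6, -0.7]
opening: 0.0844
grasp_force: 0.0
```

```bash
cat >> h.py <<'E'
def look(x,y,th,z):
    out=[]
    for i in range(2):
        _,K,T=shot('wrist'); g=proj(K,T,[x+.02*np.cos(th),y+.02*np.sin(th),z])
        ms=[d['region'] for d in r.trace('holder_a','wrist') if d['conf']>.2]
        if not ms: print('none'); continue
        m=min(ms,key=lambda m:np.hypot(*(np.mean(np.nonzero(m)[::-1],1)-g))); print(g,np.mean(np.nonzero(m)[::-1],1),fitz(K,T,m,x,y,th,z))
    print(r.observe()['eef_pos'],r.observe()['ee_rot'])
E
python3 - <<'E'
from h import *
look(.602,.021,0,.046)
E
```

```text
[319.87763142 210.0269235 ] [319.57146909 198.98581963] (array([0.6095, 0.0207, 0.0198]), np.float64(0.8913486005089059))
[320.05747076 209.54157222] [319.73208287 197.88381859] (array([0.6102, 0.0215, 0.0056]), np.float64(0.8957860206913955))
[0.62901069 0.02132036 0.14711272] [-3.14111821e+00  3.58784344e-03 -1.23265420e-03]
```

>>> drive_tool:
  plan:
    - [0.4,25,0,10,0]
    - [0.4,20,0,36,0]
    - [0.4,0,0,36,0]
    - [0.4,0,0,25,0]
    - [0.4,0,0,10,0]
    - [0.4,0,0,0,0]
    - [1,0,0,0,0]
    - [1,0,0,0,0]
    - [1,0,0,0,0]
    - [1,0,0,0,0]
    - [1,0,0,0,0]

```text
time_s: 19.65
eef_pos: [0.6763, 0.021, 0.0342]
ee_rot: [3.141, -0.004, -0.001]
ft_force: [0.6, 0.4, 0.1]
opening: -0.0001
grasp_force: 0.8
```

>>> drive_tool:
  plan:
    - [1,0,0,-5,0]
    - [1,0,0,-8,0]
    - [1,0,0,-10,0]
    - [1,0,0,-15,0]
    - [1,0,0,-20,0]
    - [1,0,0,-20,0]
    - [1,0,0,0,0]
    - [1,0,0,0,0]

```text
time_s: 20.32
eef_pos: [0.6763, 0.021, 0.1131]
ee_rot: [3.141, -0.004, -0.001]
ft_force: [-0.2, 0.5, -1.5]
opening: -0.0
grasp_force: 0.0
```

```bash
python3 - <<'E'
from h import *
print(*tilt(0,.054),sep='\n'); print(r.observe()['eef_pos'])
E
```

```text
2
[(np.float64(0.06389520293263609), 70, 0.062, [0.65, 0.021, 0.067], [0.05, 0.01]), (np.float64(0.06067183560501223), 75, 0.062, [0.655, 0.021, 0.064], [0.05, 0.01]), (np.float64(0.060206634700332474), 60, 0.062, [0.641, 0.021, 0.072], [0.05, 0.01]), (np.float64(0.060064935064935064), 65, 0.062, [0.646, 0.021, 0.069], [0.05, 0.01])]
[0.67396144 0.02130869 0.10879539]
```

Missed past the nose. I look again and regrip further in.

>>> drive_tool:
  plan:
    - [0,-25,0,-20,0]
    - [0,-20,0,-20,0]
    - [0,0,0,0,0]
    - [0,0,0,0,0]
    - [0,0,0,0,0]
    - [0,0,0,0,0]

```text
time_s: 21.02
eef_pos: [0.6297, 0.0212, 0.1488]
ee_rot: [-3.141, 0.002, -0.001]
ft_force: [-0.3, 0.2, -0.2]
opening: 0.0725
grasp_force: 0.0
```

```bash
python3 - <<'E'
from h import *
look(.602,.021,0,.046)
im,K,T=shot('wrist')
hsv=cv2.cvtColor(im,cv2.COLOR_BGR2HSV); c=im[120:320,220:420]; cv2.imwrite('pics/w7.png',cv2.resize(c,None,fx=2.5,fy=2.5))
Rm,o=pose(.605,.021,0); o[2]=.046
for n,p in (('base-x',[-.035,-.011,0]),('base+x',[.035,-.011,0]),('scr',[0,-.021,.046]),('top',[0,-.008,.060])): print(n,(proj(K,T,o+Rm@np.array(p))-[220,120])*2.5)
E
```

```text
[319.88099578 210.16960638] [319.28787879 201.72298456] (array([0.6077, 0.021 , 0.0332]), np.float64(0.8887187340479836))
[319.83225193 210.23864285] [318.98206019 201.81510417] (array([0.6077, 0.021 , 0.0274]), np.float64(0.8820368474923235))
[0.62991976 0.02123402 0.1493504 ] [-3.14138101e+00  1.29447327e-03 -1.23444319e-03]
base-x [139.08716531 285.67364118]
base+x [360.33032658 285.61602046]
scr [249.98634429 146.05511571]
top [249.82118094  94.10588955]
```

View pics/w7.png

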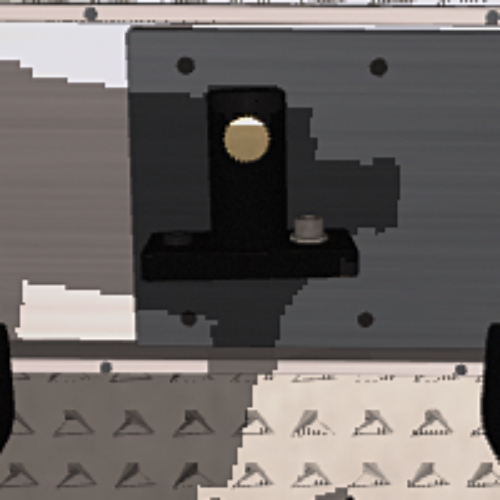

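The holder lies square on the sled: top end at crop row 88, screw at (247,138), base at row 278, so the origin is x≈0.608. I regrip at x≈0.667.

>>> drive_tool:
  plan:
    - [0.4,18,0,10,0]
    - [0.4,20,0,36,0]
    - [0.4,0,0,36,0]
    - [0.4,0,0,25,0]
    - [0.4,0,0,10,0]
    - [0.4,0,0,0,0]
    - [1,0,0,0,0]
    - [1,0,0,0,0]
    - [1,0,0,0,0]
    - [1,0,0,0,0]
    - [1,0,0,0,0]

```text
time_s: 22.18
eef_pos: [0.6699, 0.0209, 0.0361]
ee_rot: [3.141, -0.005, -0.001]
ft_force: [1.0, 0.3, 6.3]
opening: 0.0198
grasp_force: 58.8
```

>>> drive_tool:
  plan:
    - [1,0,0,-5,0]
    - [1,0,0,-8,0]
    - [1,0,0,-10,0]
    - [1,0,0,-15,0]
    - [1,0,0,-20,0]
    - [1,0,0,-20,0]
    - [1,0,0,0,0]
    - [1,0,0,0,0]

```text
time_s: 22.85
eef_pos: [0.6692, 0.021, 0.1135]
ee_rot: [3.141, -0.004, -0.001]
ft_force: [-0.4, 0.0, -3.0]
opening: 0.02
grasp_force: 58.9
```

```bash
python3 - <<'E'
from h import *
print(*tilt(0,.056),sep='\n'); print(r.observe()['eef_pos'])
E
```

```text
2
[(np.float64(1.42941289148549), 25, 0.064, [0.609, 0.021, 0.101], [0.66, 0.77]), (np.float64(1.3748566331081942), 20, 0.064, [0.607, 0.021, 0.106], [0.67, 0.71]), (np.float64(1.3564207887731112), 30, 0.064, [0.611, 0.021, 0.096], [0.58, 0.78]), (np.float64(1.2490395124697777), 15, 0.064, [0.606, 0.021, 0.112], [0.61, 0.64])]
[0.66675084 0.02131971 0.1093648 ]
```

>>> drive_tool:
  plan:
    - [1,0,0,-40,0]
    - [1,0,0,0,0]
    - [1,0,0,20,0]
    - [1,0,0,20,0]
    - [1,0,0,-40,0]
    - [1,0,0,0,0]
    - [1,0,0,20,0]
    - [1,0,0,20,0]
    - [1,0,0,0,0]

```text
time_s: 23.8
eef_pos: [0.6653, 0.0215, 0.1065]
ee_rot: [-3.141, 0.007, -0.001]
ft_force: [-0.9, 0.7, -3.9]
opening: 0.0202
grasp_force: 60.3
```

```bash
python3 - <<'E'
from h import *
print(*tilt(0,.060),sep='\n'); print(r.observe()['eef_pos'])
E
```

```text
2
[(np.float64(1.503356777493606), 35, 0.06, [0.613, 0.021, 0.086], [0.67, 0.83]), (np.float64(1.4627807486631017), 30, 0.06, [0.611, 0.021, 0.091], [0.65, 0.82]), (np.float64(1.4198139230445557), 40, 0.06, [0.616, 0.021, 0.082], [0.61, 0.81]), (np.float64(1.3472434100826622), 25, 0.06, [0.609, 0.021, 0.096], [0.57, 0.77])]
[0.66884863 0.02104266 0.11246249]
```

>>> drive_tool:
  plan:
    - [1,0,0,-41,0]
    - [1,0,0,20.5,0]
    - [1,0,0,20.5,0]
    - [1,0,0,-41,0]
    - [1,0,0,20.5,0]
    - [1,0,0,20.5,0]
    - [1,0,0,-41,0]
    - [1,0,0,20.5,0]
    - [1,0,0,20.5,0]
    - [1,0,0,-41,0]
    - [1,0,0,20.5,0]
    - [1,0,0,20.5,0]

```text
time_s: 25.0
eef_pos: [0.6724, 0.0206, 0.1171]
ee_rot: [3.14, -0.012, -0.001]
ft_force: [0.7, -1.1, -3.7]
opening: 0.0199
grasp_force: 60.3
```

>>> drive_tool:
  plan:
    - [1,0,0,-41,0]
    - [1,0,0,20.5,0]
    - [1,0,0,20.5,0]
    - [1,0,0,-41,0]
    - [1,0,0,20.5,0]
    - [1,0,0,20.5,0]
    - [1,0,0,-41,0]
    - [1,0,0,20.5,0]
    - [1,0,0,20.5,0]
    - [1,0,0,0,0]
    - [1,0,0,0,0]

```text
time_s: 25.92
eef_pos: [0.6675, 0.0213, 0.1111]
ee_rot: [-3.141, 0.002, -0.001]
ft_force: [-0.6, -0.5, -1.4]
opening: 0.0197
grasp_force: 60.4
```

```bash
python3 - <<'E'
from h import *
print(*tilt(0,.060),sep='\n'); print(r.observe()['eef_pos'])
E
```

```text
2
[(np.float64(1.470366649924661), 40, 0.068, [0.612, 0.021, 0.081], [0.73, 0.74]), (np.float64(1.4355509355509355), 35, 0.068, [0.609, 0.021, 0.086], [0.69, 0.74]), (np.float64(1.4017091595845137), 45, 0.068, [0.616, 0.021, 0.077], [0.66, 0.75]), (np.float64(1.3574819230556936), 40, 0.06, [0.618, 0.021, 0.086], [0.65, 0.71])]
[0.66899811 0.02106736 0.11309254]
```

>>> drive_tool:
  plan:
    - [1,-20,0,15,0]
    - [1,-15,0,20,0]
    - [1,0,0,11,0]
    - [1,0,0,0,0]
    - [1,0,0,0,0]

```text
time_s: 26.53
eef_pos: [0.6338, 0.0211, 0.0658]
ee_rot: [3.141, -0.001, -0.001]
ft_force: [0.1, 0.2, -1.5]
opening: 0.0198
grasp_force: 60.0
```

>>> drive_tool:
  plan:
    - [1,-5,0,0,0]
    - [1,-5,0,0,0]
    - [1,-4,0,0,0]
    - [1,-3,0,0,0]
    - [1,0,0,0,0]

```text
time_s: 26.95
eef_pos: [0.6162, 0.0212, 0.066]
ee_rot: [3.141, -0.002, -0.001]
ft_force: [0.2, 0.0, -1.6]
opening: 0.0194
grasp_force: 60.6
```

>>> drive_tool:
  plan:
    - [1,-4,0,0,0]
    - [1,-3,0,0,0]
    - [1,-3,0,0,0]
    - [1,0,0,0,0]

```text
time_s: 27.28
eef_pos: [0.6114, 0.0205, 0.0699]
ee_rot: [3.14, -0.014, -0.002]
ft_force: [8.2, -1.2, 6.3]
opening: 0.0198
grasp_force: 63.5
```

>>> drive_tool:
  plan:
    - [1,-4,0,-2,0]
    - [1,-4,0,-3,0]
    - [1,-4,0,-2,0]
    - [1,0,0,0,0]

```text
time_s: 27.62
eef_pos: [0.6003, 0.0204, 0.0781]
ee_rot: [3.14, -0.017, -0.002]
ft_force: [8.6, 0.3, 8.5]
opening: 0.0201
grasp_force: 66.0
```

```bash
python3 - <<'E'
from h import *
print(*tilt(0,.060),sep='\n'); print(r.observe()['eef_pos'])
E
```

```text
2
[(np.float64(1.4921469366562823), 55, 0.068, [0.557, 0.02, 0.035], [0.76, 0.74]), (np.float64(1.4841760111014124), 50, 0.068, [0.553, 0.02, 0.039], [0.78, 0.7]), (np.float64(1.3560776536099775), 60, 0.068, [0.562, 0.02, 0.032], [0.65, 0.71]), (np.float64(1.3526536868928174), 45, 0.068, [0.549, 0.02, 0.044], [0.69, 0.66])]
[0.60060467 0.02037781 0.07786372]
```

>>> drive_tool:
  plan:
    - [1,-4,0,-1,0]
    - [1,-5,0,-1,0]
    - [1,-5,0,-1,0]
    - [1,0,0,0,0]

```text
time_s: 28.15
eef_pos: [0.5881, 0.0203, 0.0831]
ee_rot: [3.139, -0.021, -0.002]
ft_force: [8.9, 1.3, 15.3]
opening: 0.0202
grasp_force: 70.6
```

```bash
python3 - <<'E'
from h import *
print(*tilt(0,.060),sep='\n'); print(r.observe()['eef_pos'])
E
```

```text
1
[(np.float64(0.8385269121813032), 65, 0.068, [0.555, 0.02, 0.034], [0.84]), (np.float64(0.8119891008174387), 70, 0.068, [0.56, 0.02, 0.031], [0.81]), (np.float64(0.8028169014084507), 60, 0.068, [0.55, 0.02, 0.037], [0.8]), (np.float64(0.7730870712401056), 75, 0.068, [0.566, 0.02, 0.029], [0.77])]
[0.5884472  0.02028479 0.0829892 ]
```

Now about 65°. I continue the arc.

>>> drive_tool:
  plan:
    - [1,-5,0,0,0]
    - [1,-5,0,0,0]
    - [1,-5,0,0,0]
    - [1,-4,0,0,0]
    - [1,0,0,0,0]

```text
time_s: 28.77
eef_pos: [0.571, 0.0202, 0.0858]
ee_rot: [3.139, -0.025, -0.001]
ft_force: [5.7, 2.4, 29.0]
opening: 0.0197
grasp_force: 77.7
```

```bash
python3 - <<'E'
from h import *
print(*tilt(0,.060),sep='\n'); print(r.observe()['eef_pos'])
E
```

```text
2
[(np.float64(1.5517543859649123), 80, 0.068, [0.554, 0.02, 0.03], [0.75, 0.8]), (np.float64(1.486150643990607), 75, 0.068, [0.549, 0.02, 0.031], [0.69, 0.8]), (np.float64(1.410091547796466), 85, 0.068, [0.56, 0.02, 0.029], [0.64, 0.77]), (np.float64(1.315849679784106), 75, 0.06, [0.551, 0.02, 0.039], [0.65, 0.66])]
[0.57142667 0.02023931 0.08584048]
```

>>> drive_tool:
  plan:
    - [1,0,0,-25,0]
    - [1,10,0,0,0]
    - [1,20,0,0,0]
    - [1,20,0,0,0]
    - [1,8,0,0,0]
    - [1,0,0,12,0]
    - [1,0,0,5,0]
    - [1,0,0,0,0]
    - [1,0,0,0,0]

```text
time_s: 29.72
eef_pos: [0.6178, 0.0215, 0.0825]
ee_rot: [-3.141, 0.002, -0.001]
ft_force: [0.8, 0.5, -0.2]
opening: 0.0201
grasp_force: 68.4
```

```bash
python3 - <<'E'
from h import *
print(*tilt(0,.060),sep='\n'); print(r.observe()['eef_pos'])
E
```

```text
2
[(np.float64(1.5146538854404024), 70, 0.068, [0.59, 0.021, 0.03], [0.69, 0.83]), (np.float64(1.4553057155516171), 75, 0.068, [0.595, 0.021, 0.028], [0.65, 0.8]), (np.float64(1.41162801726182), 65, 0.068, [0.585, 0.021, 0.033], [0.62, 0.79]), (np.float64(1.327825136612022), 80, 0.068, [0.601, 0.021, 0.026], [0.57, 0.76])]
[0.61804285 0.02132404 0.08268262]
```

>>> drive_tool:
  plan:
    - [1,6,0,-3,0]
    - [1,0,0,3,0]
    - [1,-2,0,3,0]
    - [1,-3,0,2,0]
    - [1,-3,0,1,0]
    - [1,-2,0,0,0]
    - [1,0,0,0,0]

```text
time_s: 30.5
eef_pos: [0.619, 0.0217, 0.082]
ee_rot: [-3.141, -0.01, -0.001]
ft_force: [1.3, 3.7, 13.8]
opening: 0.0196
grasp_force: 72.3
```

```bash
python3 - <<'E'
from h import *
print(*tilt(0,.060),sep='\n'); print(r.observe()['eef_pos'])
E
```

```text
2
[(np.float64(1.5627434135166094), 75, 0.068, [0.597, 0.022, 0.028], [0.78, 0.79]), (np.float64(1.4917401821926062), 80, 0.068, [0.602, 0.022, 0.026], [0.73, 0.77]), (np.float64(1.396236559139785), 70, 0.068, [0.591, 0.022, 0.03], [0.68, 0.71]), (np.float64(1.2877262136542083), 85, 0.068, [0.608, 0.022, 0.025], [0.59, 0.69])]
[0.61926048 0.02161858 0.08205792]
```

>>> drive_tool:
  plan:
    - [1,0,0,-1.5,0]
    - [0.75,0,0,0,0]
    - [0.6,0,0,0,0]
    - [0.5,0,0,0,0]
    - [0.5,0,0,0,0]
    - [0.5,0,0,0,0]
    - [0.5,0,0,-10,0]
    - [0.5,0,0,-30,0]
    - [0.5,0,0,-40,0]
    - [0.3,0,0,-30,0]
    - [0.3,0,0,0,0]

```text
time_s: 31.62
eef_pos: [0.6193, 0.0206, 0.1978]
ee_rot: [3.139, -0.014, -0.001]
ft_force: [1.7, -0.7, 0.6]
opening: 0.0596
grasp_force: 0.0
```

```bash
python3 - <<'E'
from h import *
np.set_printoptions(precision=4,suppress=True)
print(r.observe()['eef_pos'])
for c in('scene','side','wrist'):
    im,K,T=shot(c); R_=r.trace('holder_a',c); M=[d['region'] for d in R_ if d['conf']>.2]
    print(c,len(M),'standing',fit(K,T,M,.6,.021,0,False) if M else '')
    if c=='side': print('h2',fit(K,T,M,.4533,.0272,-1.07)); print('h3',fit(K,T,M,.471,-.197,1.48))
    u,v=proj(K,T,[.6,.02,.05]).astype(int); 
    if c=='side': s=cv2.resize(im[v-40:v+40,u-40:u+40],(380,380))
    if c=='wrist': cv2.imwrite('pics/s1.png',np.hstack([s,cv2.resize(im[max(v-100,0):max(v-100,0)+200,u-100:u+100],(380,380))]))
E
```

```text
[0.6193 0.0206 0.1978]
scene 3 standing (array([0.5961, 0.0204, 0.0093]), np.float64(0.8968253968253969))
side 3 standing (array([ 0.5975,  0.0247, -0.0563]), np.float64(0.8586956521739131))
h2 (array([ 0.451 ,  0.0206, -0.985 ]), np.float64(0.8590163934426229))
h3 (array([ 0.4713, -0.1968,  1.4737]), np.float64(0.8947368421052632))
wrist 3 standing (array([ 0.5961,  0.0227, -0.0022]), np.float64(0.9215749039692702))
```

View pics/s1.png

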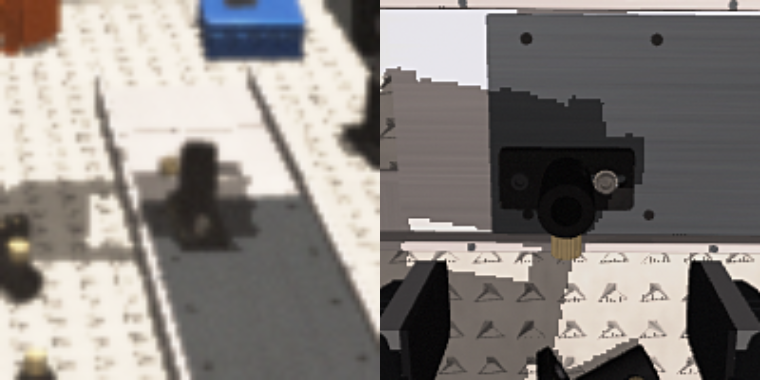

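Holder 1 stands on the sled: left panel shows it upright at (195,190), right panel shows its top at (568,210). Now holder 2.

```bash
python3 - <<'E'
from h import *
rows(.468,.000,.16,-1.073,g=0)
E
```

```text
9
[[0, -16.2, 2.4, 3.0, 0.119], [0, -15.8, 4.3, 3.0, 0.119], [0, -15.2, 6.1, 3.0, 0.119], [0, -14.3, 7.9, 3.0, 0.119], [0, -13.3, 9.6, 3.0, 0.119], [0, -12.1, 11.1, 3.0, 0.119], [0, -10.7, 12.4, 3.0, 0.119], [0, -9.1, 13.6, 3.0, 0.119], [0, -7.4, 14.6, 3.0, 0.119]]
```

>>> drive_tool:
  plan:
    - [0,-16,2.5,0,0.12]
    - [0,-16,4.5,0,0.12]
    - [0,-15,6,0,0.12]
    - [0,-14.5,8,0,0.12]
    - [0,-13.5,9.5,7,0.12]
    - [0,-12,11,7,0.12]
    - [0,-10.5,12.5,7,0.12]
    - [0,-9,13.5,7,0.12]
    - [0,-7.5,14.5,7,0.115]
    - [0,0,0,0,0]
    - [0,0,0,0,0]
    - [0,0,0,0,0]

```text
time_s: 32.92
eef_pos: [0.4699, 0.0002, 0.1539]
ee_rot: [-3.141, -0.0, -1.074]
ft_force: [0.3, -0.5, 0.4]
opening: 0.0855
grasp_force: 0.0
```

```bash
cat >> h.py <<'E'
def grasp(x,y,th,h=.059,z=.006,off=0):
    G=np.array([x+h*np.cos(th),y+h*np.sin(th)]); o=r.observe(); yaw=o['ee_rot'][2]; d=G-o['eef_pos'][:2]
    print('G',G.round(4),'tool dx,dy,dz mm',[round(v*1e3,1) for v in (d@[np.cos(yaw),np.sin(yaw)],d@[np.sin(yaw),-np.cos(yaw)],o['eef_pos'][2]-z)],'turn',round(yaw-th-off,3))
E
python3 - <<'E'
from h import *
look(.4533,.0272,-1.073,.022); grasp(.4533,.0272,-1.073)
E
```

```text
[321.39491182 204.09845786] [323.75988393 198.38955386] (array([ 0.4525,  0.0227, -1.0562]), np.float64(0.8763578274760383))
[321.85160352 204.27268599] [324.2066643  198.83516484] (array([ 0.4533,  0.0239, -1.0577]), np.float64(0.8930857874519846))
[4.70113762e-01 2.33751214e-04 1.54186678e-01] [-3.14101800e+00 -4.74868052e-04 -1.07518281e+00]
G [ 0.4815 -0.0246] tool dx,dy,dz mm [np.float64(27.3), np.float64(1.8), np.float64(148.2)] turn -0.002
```

>>> drive_tool:
  plan:
    - [0.4,16,1.5,30,-0.018]
    - [0.4,15.5,1.5,36,0]
    - [0.4,0,0,36,0]
    - [0.4,0,0,30,0]
    - [0.4,0,0,14,0]
    - [0.4,0,0,0,0]
    - [1,0,0,0,0]
    - [1,0,0,0,0]
    - [1,0,0,0,0]
    - [1,0,0,0,0]
    - [1,0,0,0,0]

```text
time_s: 34.03
eef_pos: [0.4836, -0.0292, 0.0095]
ee_rot: [-3.139, -0.003, -1.058]
ft_force: [-0.8, -0.7, 4.5]
opening: 0.0219
grasp_force: 59.0
```

Gripped. I lift, with jerks to swing it.

>>> drive_tool:
  plan:
    - [1,0,0,-5,0]
    - [1,0,0,-20,0]
    - [1,0,0,-41,0]
    - [1,0,0,-41,0]
    - [1,0,0,20.5,0]
    - [1,0,0,20.5,0]
    - [1,0,0,-41,0]
    - [1,0,0,20.5,0]
    - [1,0,0,20.5,0]
    - [1,0,0,-41,0]
    - [1,0,0,0,0]

```text
time_s: 34.95
eef_pos: [0.4828, -0.0289, 0.1163]
ee_rot: [-3.141, -0.0, -1.058]
ft_force: [2.5, -0.7, -0.4]
opening: 0.0219
grasp_force: 59.0
```

```bash
python3 - <<'E'
from h import *
print(*tilt(-1.058,.060),sep='\n'); print(r.observe()['eef_pos']); rows(.655,-.07,.12,0,g=1)
E
```

```text
2
[(np.float64(0.4664429530201342), 15, 0.06, [0.454, 0.023, 0.116], [0.47, 0.0]), (np.float64(0.45723684210526316), 15, 0.052, [0.458, 0.016, 0.118], [0.46, 0.0]), (np.float64(0.44481605351170567), 20, 0.06, [0.454, 0.022, 0.111], [0.44, 0.0]), (np.float64(0.44370860927152317), 15, 0.068, [0.45, 0.029, 0.114], [0.44, 0.0])]
[ 0.48136178 -0.02860535  0.11462418]
9
[[1, 13.5, -14.6, -0.6, -0.118], [1, 15.1, -12.9, -0.6, -0.118], [1, 16.5, -11.0, -0.6, -0.118], [1, 17.7, -9.0, -0.6, -0.118], [1, 18.6, -6.9, -0.6, -0.118], [1, 19.3, -4.6, -0.6, -0.118], [1, 19.7, -2.3, -0.6, -0.118], [1, 19.8, -0.0, -0.6, -0.118], [1, 19.7, 2.3, -0.6, -0.118]]
```

>>> drive_tool:
  plan:
    - [1,13.5,-14.5,-1,-0.118]
    - [1,15,-13,-1,-0.118]
    - [1,16.5,-11,-1,-0.118]
    - [1,17.5,-9,-1,-0.118]
    - [1,18.5,-7,-1,-0.118]
    - [1,19.5,-4.5,-1,-0.118]
    - [1,19.5,-2.5,0,-0.118]
    - [1,20,0,0,-0.118]
    - [1,20,2.5,0,-0.116]
    - [1,0,0,-41,0]
    - [1,0,0,41,0]
    - [1,0,0,-41,0]

```text
time_s: 36.15
eef_pos: [0.6463, -0.0674, 0.1408]
ee_rot: [-3.132, 0.033, 0.001]
ft_force: [-4.6, 1.0, -10.9]
opening: 0.0212
grasp_force: 58.9
```

>>> drive_tool:
  plan:
    - [1,0,0,41,0]
    - [1,0,0,-41,0]
    - [1,0,0,41,0]
    - [1,0,0,-41,0]
    - [1,0,0,41,0]
    - [1,0,0,-41,0]
    - [1,0,0,41,0]
    - [1,0,0,-41,0]
    - [1,0,0,41,0]
    - [1,0,0,0,0]
    - [1,0,0,0,0]

```text
time_s: 37.07
eef_pos: [0.6534, -0.0691, 0.1178]
ee_rot: [-3.14, 0.007, 0.002]
ft_force: [-0.2, 0.3, -2.3]
opening: 0.0212
grasp_force: 59.2
```

```bash
python3 - <<'E'
from h import *
print(*tilt(0,.060),sep='\n'); print(r.observe()['eef_pos'])
E
```

```text
2
[(np.float64(0.6568047337278107), 60, 0.06, [0.619, -0.069, 0.078], [0.0, 0.66]), (np.float64(0.6331360946745562), 55, 0.06, [0.615, -0.069, 0.082], [0.0, 0.63]), (np.float64(0.6267409470752089), 65, 0.06, [0.623, -0.069, 0.076], [0.0, 0.63]), (np.float64(0.6164481062893624), 50, 0.06, [0.611, -0.069, 0.085], [0.0, 0.61])]
[ 0.65652541 -0.06998972  0.12251387]
```

Strong jerks work. I shake more.

>>> drive_tool:
  plan:
    - [1,0,0,-41,0]
    - [1,0,0,41,0]
    - [1,0,0,-41,0]
    - [1,0,0,41,0]
    - [1,0,0,-41,0]
    - [1,0,0,41,0]
    - [1,0,0,-41,0]
    - [1,0,0,41,0]
    - [1,0,0,-41,0]
    - [1,0,0,41,0]
    - [1,0,0,0,0]
    - [1,0,0,0,0]

```text
time_s: 38.27
eef_pos: [0.6546, -0.0695, 0.1198]
ee_rot: [-3.141, 0.003, 0.002]
ft_force: [0.3, -0.3, -1.8]
opening: 0.0211
grasp_force: 59.7
```

```bash
python3 - <<'E'
from h import *
print(*tilt(0,.060),sep='\n'); print(r.observe()['eef_pos']);print(*tilt(0,.060),sep='\n')
E
```

```text
2
[(np.float64(1.419735835506081), 65, 0.06, [0.625, -0.069, 0.078], [0.64, 0.78]), (np.float64(1.4091834091834092), 70, 0.06, [0.629, -0.069, 0.075], [0.6, 0.81]), (np.float64(1.3399122807017543), 70, 0.068, [0.627, -0.069, 0.068], [0.63, 0.71]), (np.float64(1.3335361801839611), 75, 0.068, [0.632, -0.069, 0.065], [0.6, 0.74])]
[ 0.65689244 -0.07012219  0.12314984]
2
[(np.float64(1.609784030204739), 70, 0.068, [0.629, -0.07, 0.071], [0.77, 0.84]), (np.float64(1.561605845534816), 75, 0.068, [0.634, -0.07, 0.069], [0.74, 0.83]), (np.float64(1.5084652964959568), 65, 0.068, [0.624, -0.07, 0.074], [0.71, 0.8]), (np.float64(1.3936645884501542), 80, 0.068, [0.64, -0.07, 0.067], [0.61, 0.79])]
```

>>> drive_tool:
  plan:
    - [1,-20,0,10,0]
    - [1,0,0,15,0]
    - [1,0,0,9,0]
    - [1,0,0,3,0]
    - [1,-2,0,2,0]
    - [1,-3,0,2,0]
    - [1,-3,0,2,0]
    - [1,-2,0,0,0]
    - [1,0,0,0,0]

```text
time_s: 39.42
eef_pos: [0.6278, -0.0702, 0.0804]
ee_rot: [3.141, -0.005, 0.002]
ft_force: [1.7, 1.0, 6.0]
opening: 0.0211
grasp_force: 60.8
```

```bash
python3 - <<'E'
from h import *
print(*tilt(0,.060),sep='\n'); print(r.observe()['eef_pos'],r.observe()['ft_force'])
E
```

```text
1
[(np.float64(0.6544502617801047), 75, 0.068, [0.605, -0.07, 0.026], [0.65]), (np.float64(0.648936170212766), 70, 0.068, [0.6, -0.07, 0.028], [0.65]), (np.float64(0.639386189258312), 80, 0.068, [0.611, -0.07, 0.024], [0.64]), (np.float64(0.6361323155216285), 85, 0.068, [0.617, -0.07, 0.023], [0.64])]
[ 0.62806229 -0.07025684  0.08036836] [1.64374392 0.85335302 6.25613146]
```

>>> drive_tool:
  plan:
    - [1,-3,0,2,0]
    - [1,-2,0,1,0]
    - [1,0,0,-1.5,0]
    - [0.75,0,0,0,0]
    - [0.6,0,0,0,0]
    - [0.5,0,0,0,0]
    - [0.5,0,0,0,0]
    - [0.5,0,0,0,0]
    - [0.5,0,0,-10,0]
    - [0.5,0,0,-30,0]
    - [0.5,0,0,-40,0]
    - [0.3,0,0,-30,0]

```text
time_s: 40.62
eef_pos: [0.621, -0.07, 0.189]
ee_rot: [3.141, -0.001, 0.002]
ft_force: [1.1, -1.2, 1.0]
opening: 0.0538
grasp_force: 0.0
```

```bash
cat >> h.py <<'E'
def check(*lst):
    for c in('scene','side','wrist'):
        im,K,T=shot(c); M=[d['region'] for d in r.trace('holder_a',c) if d['conf']>.2]; print(c,len(M))
        for (x,y,th,st) in lst:
            if M: a,b=fit(K,T,M,x,y,th,not st); print('  ','stand' if st else 'lie',a.round(3),round(float(b),2))
E
python3 - <<'E'
from h import *
check((.596,.022,0,1),(.605,-.07,0,1),(.605,-.07,0,0),(.471,-.197,1.48,0)); print(r.observe()['eef_pos']); rows(.477,-.165,.16,1.48)
E
```

```text
scene 3
   stand [ 0.595  0.022 -0.123] 0.82
   stand [ 0.601 -0.07  -0.007] 0.78
   lie [ 0.619 -0.054  0.579] 0.69
   lie [ 0.472 -0.2    1.549] 0.84
side 3
   stand [ 0.597  0.024 -0.147] 0.68
   stand [ 0.602 -0.069 -0.11 ] 0.78
   lie [ 0.607 -0.027  0.212] 0.43
   lie [ 0.471 -0.197  1.476] 0.89
wrist 3
   stand [0.596 0.022 0.047] 0.92
   stand [ 0.601 -0.069  0.   ] 0.92
   lie [ 0.585 -0.085  1.035] 0.67
   lie [ 0.5   -0.188  2.049] 0.16
[ 0.61993312 -0.06966826  0.18492896]
13
[[0, -11.0, 7.3, 1.9, -0.114], [0, -11.8, 6.0, 1.9, -0.114], [0, -12.4, 4.6, 1.9, -0.114], [0, -12.8, 3.2, 1.9, -0.114], [0, -13.1, 1.7, 1.9, -0.114], [0, -13.2, 0.2, 1.9, -0.114], [0, -13.2, -1.3, 1.9, -0.114], [0, -12.9, -2.7, 1.9, -0.114], [0, -12.5, -4.2, 1.9, -0.114], [0, -12.0, -5.6, 1.9, -0.114], [0, -11.3, -6.9, 1.9, -0.114], [0, -10.4, -8.1, 1.9, -0.114], [0, -9.4, -9.3, 1.9, -0.114]]
```

Both stand (wrist fits 0.92). Now holder 3.

>>> drive_tool:
  plan:
    - [0,-11,7.5,0,-0.114]
    - [0,-12,6,0,-0.114]
    - [0,-12.5,4.5,0,-0.114]
    - [0,-13,3,0,-0.114]
    - [0,-13,1.5,0,-0.114]
    - [0,-13,0,0,-0.114]
    - [0,-13,-1.5,4,-0.114]
    - [0,-13,-2.5,4,-0.114]
    - [0,-12.5,-4,4,-0.114]
    - [0,-12,-5.5,4,-0.114]
    - [0,-11.5,-7,4,-0.114]
    - [0,-10.5,-8,4,-0.114]

```text
time_s: 41.92
eef_pos: [0.487, -0.1576, 0.1601]
ee_rot: [-3.138, -0.001, 1.375]
ft_force: [0.7, -0.3, 0.4]
opening: 0.0851
grasp_force: 0.0
```

>>> drive_tool:
  plan:
    - [0,-9.5,-9.5,4,-0.114]
    - [0,0,0,0,0]
    - [0,0,0,0,0]
    - [0,0,0,0,0]

```text
time_s: 42.25
eef_pos: [0.4775, -0.165, 0.1577]
ee_rot: [-3.141, -0.001, 1.482]
ft_force: [-0.1, -0.4, -0.2]
opening: 0.0854
grasp_force: 0.0
```

```bash
python3 - <<'E'
from h import *
look(.472,-.197,1.48,.022); print(r.observe()['ee_rot'])
E
```

```text
[315.31629831 205.12188639] [313.97216036 203.0545657 ] (array([ 0.4711, -0.196 ,  1.4835]), np.float64(0.8812273177169251))
[314.67905625 204.90835016] [313.41217201 202.55065598] (array([ 0.4711, -0.1972,  1.4813]), np.float64(0.8985123966942149))
[ 0.47800781 -0.16505615  0.1583872 ] [3.14136905e+00 3.86700336e-05 1.48370734e+00]
[3.14136905e+00 3.86700336e-05 1.48370734e+00]
```

>>> drive_tool:
  plan:
    - [0.4,15,-2,30,0]
    - [0.4,14,-2,36,0]
    - [0.4,0,0,36,0]
    - [0.4,0,0,33,0]
    - [0.4,0,0,16,0]
    - [0.4,0,0,0,0]
    - [1,0,0,0,0]
    - [1,0,0,0,0]
    - [1,0,0,0,0]
    - [1,0,0,0,0]
    - [1,0,0,0,0]

```text
time_s: 43.37
eef_pos: [0.4776, -0.1368, 0.0091]
ee_rot: [3.138, 0.001, 1.484]
ft_force: [-0.1, 1.8, 6.2]
opening: 0.0218
grasp_force: 59.0
```

>>> drive_tool:
  plan:
    - [1,0,0,-8,0]
    - [1,0,0,-25,0]
    - [1,0,0,-40,0]
    - [1,0,0,-41,0]
    - [1,0,0,0,0]

```text
time_s: 43.78
eef_pos: [0.4808, -0.1386, 0.1301]
ee_rot: [3.127, 0.006, 1.484]
ft_force: [1.3, -0.0, 0.2]
opening: 0.0218
grasp_force: 59.1
```

```bash
python3 - <<'E'
from h import *
print(r.observe()['eef_pos']); rows(.655,-.164,.12,0,g=1)
E
```

```text
[ 0.48082419 -0.13863017  0.1300591 ]
13
[[1, -0.8, 13.5, 0.8, 0.114], [1, 0.8, 13.5, 0.8, 0.114], [1, 2.3, 13.3, 0.8, 0.114], [1, 3.8, 13.0, 0.8, 0.114], [1, 5.3, 12.5, 0.8, 0.114], [1, 6.6, 11.8, 0.8, 0.114], [1, 7.9, 11.0, 0.8, 0.114], [1, 9.1, 10.0, 0.8, 0.114], [1, 10.2, 8.9, 0.8, 0.114], [1, 11.2, 7.7, 0.8, 0.114], [1, 12.0, 6.3, 0.8, 0.114], [1, 12.6, 4.9, 0.8, 0.114], [1, 13.1, 3.5, 0.8, 0.114]]
```

>>> drive_tool:
  plan:
    - [1,-1,13.5,0,0.114]
    - [1,1,13.5,0,0.114]
    - [1,2.5,13.5,0,0.114]
    - [1,4,13,0,0.114]
    - [1,5.5,12.5,0,0.114]
    - [1,6.5,12,0,0.114]
    - [1,8,11,0,0.114]
    - [1,9,10,0,0.114]
    - [1,10,9,0,0.114]
    - [1,11,7.5,0,0.114]
    - [1,12,6.5,0,0.114]
    - [1,12.5,5,0,0.114]

```text
time_s: 44.78
eef_pos: [0.6372, -0.1596, 0.121]
ee_rot: [-3.141, 0.001, 0.11]
ft_force: [0.3, -0.6, -2.5]
opening: 0.0215
grasp_force: 59.2
```

>>> drive_tool:
  plan:
    - [1,13,3.5,0,0.114]
    - [1,0,0,0,0]
    - [1,0,0,-41,0]
    - [1,0,0,41,0]
    - [1,0,0,-41,0]
    - [1,0,0,41,0]
    - [1,0,0,-41,0]
    - [1,0,0,41,0]
    - [1,0,0,-41,0]
    - [1,0,0,41,0]
    - [1,0,0,-41,0]
    - [1,0,0,41,0]

```text
time_s: 45.78
eef_pos: [0.6559, -0.164, 0.1306]
ee_rot: [3.135, -0.014, 0.005]
ft_force: [3.9, -2.1, 2.7]
opening: 0.0212
grasp_force: 58.7
```

>>> drive_tool:
  plan:
    - [1,0,0,-41,0]
    - [1,0,0,41,0]
    - [1,0,0,-41,0]
    - [1,0,0,41,0]
    - [1,0,0,-41,0]
    - [1,0,0,41,0]
    - [1,0,0,-41,0]
    - [1,0,0,41,0]
    - [1,0,0,-41,0]
    - [1,0,0,41,0]
    - [1,0,0,0,0]
    - [1,0,0,0,0]

```text
time_s: 46.78
eef_pos: [0.6479, -0.1607, 0.1188]
ee_rot: [-3.139, 0.006, 0.004]
ft_force: [-0.9, 0.6, -1.2]
opening: 0.021
grasp_force: 59.7
```

```bash
python3 - <<'E'
from h import *
print(*tilt(0,.060),sep='\n'); print(r.observe()['eef_pos'])
E
```

```text
2
[(np.float64(1.3502452316076294), 50, 0.06, [0.606, -0.161, 0.086], [0.62, 0.73]), (np.float64(1.342712274064733), 55, 0.06, [0.609, -0.161, 0.082], [0.59, 0.75]), (np.float64(1.3141028896450155), 45, 0.06, [0.602, -0.161, 0.09], [0.62, 0.7]), (np.float64(1.2901323489691185), 50, 0.068, [0.6, -0.161, 0.08], [0.69, 0.6])]
[ 0.65091923 -0.16185738  0.1231851 ]
```

>>> drive_tool:
  plan:
    - [1,0,0,-41,0]
    - [1,0,0,41,0]
    - [1,0,0,-41,0]
    - [1,0,0,41,0]
    - [1,0,0,-41,0]
    - [1,0,0,41,0]
    - [1,0,0,-41,0]
    - [1,0,0,41,0]
    - [1,0,0,-41,0]
    - [1,0,0,41,0]
    - [1,0,0,-41,0]
    - [1,0,0,41,0]

```text
time_s: 47.98
eef_pos: [0.6574, -0.1644, 0.1325]
ee_rot: [3.134, -0.017, 0.003]
ft_force: [4.3, -1.9, 3.0]
opening: 0.0208
grasp_force: 59.9
```

>>> drive_tool:
  plan:
    - [1,0,0,-41,0]
    - [1,0,0,41,0]
    - [1,0,0,-41,0]
    - [1,0,0,41,0]
    - [1,0,0,-41,0]
    - [1,0,0,41,0]
    - [1,0,0,-41,0]
    - [1,0,0,41,0]
    - [1,0,0,-41,0]
    - [1,0,0,41,0]
    - [1,0,0,0,0]
    - [1,0,0,0,0]

```text
time_s: 48.98
eef_pos: [0.6492, -0.161, 0.1204]
ee_rot: [-3.14, 0.003, 0.002]
ft_force: [-0.1, 0.5, -1.4]
opening: 0.0208
grasp_force: 59.8
```

```bash
python3 - <<'E'
from h import *
for i in range(2): print(*tilt(0,.060),sep='\n'); print(r.observe()['eef_pos'])
E
```

```text
2
[(np.float64(1.4495174262734585), 55, 0.068, [0.606, -0.161, 0.078], [0.79, 0.66]), (np.float64(1.3839670775985309), 60, 0.068, [0.611, -0.161, 0.074], [0.74, 0.64]), (np.float64(1.3580279232111692), 50, 0.068, [0.602, -0.161, 0.081], [0.72, 0.64]), (np.float64(1.323857179515378), 55, 0.06, [0.611, -0.161, 0.084], [0.67, 0.66])]
[ 0.65129291 -0.16195908  0.12366304]
2
[(np.float64(1.512403722831492), 55, 0.068, [0.608, -0.162, 0.081], [0.72, 0.79]), (np.float64(1.4636182978560783), 60, 0.068, [0.613, -0.162, 0.077], [0.69, 0.78]), (np.float64(1.4464574038315794), 50, 0.068, [0.604, -0.162, 0.085], [0.67, 0.78]), (np.float64(1.3589953271028037), 65, 0.068, [0.618, -0.162, 0.074], [0.62, 0.74])]
[ 0.65073396 -0.1617359   0.12238918]
```

>>> drive_tool:
  plan:
    - [1,-15,0,15,0]
    - [1,-15,0,18,0]
    - [1,-4,0,11,0]
    - [1,0,0,0,0]
    - [1,-4,0,0,0]
    - [1,-4,0,0,0]
    - [1,-4,0,0,0]
    - [1,0,0,0,0]

```text
time_s: 50.05
eef_pos: [0.6036, -0.1615, 0.0772]
ee_rot: [-3.141, 0.001, 0.002]
ft_force: [-0.9, -0.3, -1.8]
opening: 0.0211
grasp_force: 65.6
```

>>> drive_tool:
  plan:
    - [1,-4,0,0,0]
    - [1,-4,0,0,0]
    - [1,-4,0,0,0]
    - [1,0,0,0,0]

```text
time_s: 50.38
eef_pos: [0.5939, -0.1617, 0.0792]
ee_rot: [3.141, -0.005, 0.001]
ft_force: [4.5, 2.9, 4.2]
opening: 0.0211
grasp_force: 66.8
```

```bash
python3 - <<'E'
from h import *
print(*tilt(0,.060),sep='\n'); print(r.observe()['eef_pos'])
E
```

```text
2
[(np.float64(1.4375538329026702), 55, 0.068, [0.551, -0.162, 0.036], [0.7, 0.73]), (np.float64(1.4089497185012618), 60, 0.068, [0.556, -0.162, 0.033], [0.7, 0.71]), (np.float64(1.3451122348524223), 50, 0.068, [0.546, -0.162, 0.04], [0.63, 0.71]), (np.float64(1.3288301662707838), 65, 0.068, [0.561, -0.162, 0.03], [0.64, 0.69])]
[ 0.59415232 -0.16169911  0.0790425 ]
```

Contact. I follow the arc.

>>> drive_tool:
  plan:
    - [1,-4,0,-1,0]
    - [1,-5,0,-1,0]
    - [1,-5,0,0,0]
    - [1,-5,0,0,0]
    - [1,-4,0,0,0]
    - [1,0,0,0,0]

```text
time_s: 51.08
eef_pos: [0.5731, -0.162, 0.0839]
ee_rot: [3.14, -0.01, 0.002]
ft_force: [5.4, 6.6, 14.5]
opening: 0.021
grasp_force: 70.5
```

```bash
python3 - <<'E'
from h import *
print(*tilt(0,.060),sep='\n'); print(r.observe()['eef_pos'])
E
```

```text
2
[(np.float64(1.4323421184611655), 75, 0.068, [0.551, -0.162, 0.03], [0.69, 0.75]), (np.float64(1.3860267183796595), 80, 0.068, [0.556, -0.162, 0.028], [0.65, 0.73]), (np.float64(1.3851441241685145), 70, 0.06, [0.548, -0.162, 0.039], [0.65, 0.74]), (np.float64(1.3741293532338308), 75, 0.06, [0.553, -0.162, 0.037], [0.67, 0.7])]
[ 0.5734177  -0.16202237  0.08388246]
```

>>> drive_tool:
  plan:
    - [1,0,0,-25,0]
    - [1,10,0,0,0]
    - [1,20,0,0,0]
    - [1,20,0,0,0]
    - [1,10,0,0,0]
    - [1,0,0,14,0]
    - [1,0,0,6,0]
    - [1,-2,0,3,0]
    - [1,-2,0,2,0]
    - [1,-2,0,0,0]
    - [1,0,0,0,0]

```text
time_s: 52.2
eef_pos: [0.6231, -0.1612, 0.08]
ee_rot: [-3.141, -0.001, 0.001]
ft_force: [2.0, 3.6, 5.1]
opening: 0.021
grasp_force: 68.4
```

```bash
python3 - <<'E'
from h import *
print(*tilt(0,.060),sep='\n'); print(r.observe()['eef_pos'])
E
```

```text
2
[(np.float64(1.3655414908579466), 70, 0.068, [0.595, -0.161, 0.028], [0.75, 0.61]), (np.float64(1.311004124173871), 75, 0.068, [0.601, -0.161, 0.026], [0.71, 0.6]), (np.float64(1.2810254508367716), 70, 0.06, [0.598, -0.161, 0.035], [0.71, 0.57]), (np.float64(1.2648368515351889), 65, 0.068, [0.59, -0.161, 0.03], [0.66, 0.61])]
[ 0.62340719 -0.16131739  0.07995106]
```

Contact on the sled. I press and drag a little, then release.

>>> drive_tool:
  plan:
    - [1,-3,0,2,0]
    - [1,-2,0,2,0]
    - [1,0,0,-1.5,0]
    - [0.75,0,0,0,0]
    - [0.6,0,0,0,0]
    - [0.5,0,0,0,0]
    - [0.5,0,0,0,0]
    - [0.5,0,0,0,0]
    - [0.5,0,0,-10,0]
    - [0.5,0,0,-30,0]
    - [0.5,0,0,-40,0]
    - [0.3,0,0,-30,0]

```text
time_s: 53.4
eef_pos: [0.6184, -0.1618, 0.1894]
ee_rot: [3.141, -0.001, 0.002]
ft_force: [1.1, -0.4, 0.6]
opening: 0.0535
grasp_force: 0.0
```

```bash
python3 - <<'E'
from h import *
check((.596,.022,0,1),(.601,-.07,0,1),(.600,-.161,0,1)); print(r.observe()['eef_pos']); rows(.625,-.20,.27,np.pi/2,g=0)
E
```

```text
scene 3
   stand [ 0.595  0.021 -0.059] 0.84
   stand [ 0.6   -0.073 -0.032] 0.93
   stand [ 0.596 -0.161 -0.128] 0.85
side 3
   stand [ 0.605 -0.027 -0.19 ] 0.48
   stand [ 0.6   -0.051 -0.189] 0.47
   stand [ 0.599 -0.158 -0.113] 0.85
wrist 3
   stand [0.596 0.021 0.012] 0.93
   stand [ 0.601 -0.069  0.009] 0.92
   stand [ 0.596 -0.158 -0.029] 0.92
[ 0.61738549 -0.16128606  0.1853397 ]
14
[[0, 0.5, 2.8, -6.0, -0.112], [0, 0.2, 2.8, -6.0, -0.112], [0, -0.1, 2.8, -6.0, -0.112], [0, -0.4, 2.8, -6.0, -0.112], [0, -0.7, 2.7, -6.0, -0.112], [0, -1.0, 2.6, -6.0, -0.112], [0, -1.3, 2.5, -6.0, -0.112], [0, -1.6, 2.3, -6.0, -0.112], [0, -1.8, 2.1, -6.0, -0.112], [0, -2.1, 1.9, -6.0, -0.112], [0, -2.3, 1.7, -6.0, -0.112], [0, -2.4, 1.4, -6.0, -0.112], [0, -2.6, 1.1, -6.0, -0.112], [0, -2.7, 0.8, -6.0, -0.112]]
```

All three stand (wrist fits ≥0.92). I turn the tool and go behind the sled's trailing edge with the fingers shut.

>>> drive_tool:
  plan:
    - [1,0,5,-8,-0.12]
    - [1,0,6,-8,-0.12]
    - [1,0,8,-8,-0.12]
    - [1,-2,8,-8,-0.12]
    - [1,-4,8,-8,-0.12]
    - [1,-5,7,-8,-0.12]
    - [1,-6,7,0,-0.12]
    - [1,-7,6,0,-0.12]
    - [1,-8,5,0,-0.12]
    - [1,-9,4,0,-0.12]
    - [1,-9,3,0,-0.12]
    - [1,-9,2,0,-0.12]

```text
time_s: 54.7
eef_pos: [0.619, -0.2625, 0.2322]
ee_rot: [-3.138, -0.002, 1.448]
ft_force: [0.2, -0.4, 0.6]
opening: -0.0
grasp_force: 0.0
```

>>> drive_tool:
  plan:
    - [1,0,0,0,-0.12]
    - [1,0,0,0,-0.01]
    - [1,0,0,0,0]
    - [1,0,0,0,0]
    - [1,0,0,0,0]

```text
time_s: 55.12
eef_pos: [0.6198, -0.262, 0.2341]
ee_rot: [-3.141, -0.001, 1.57]
ft_force: [0.1, 0.5, 0.3]
opening: -0.0001
grasp_force: 0.0
```

```bash
python3 - <<'E'
from h import *
print(r.observe()['eef_pos'],r.observe()['ee_rot']); rows(.626,-.268,.10,np.pi/2,g=1)
E
```

```text
[ 0.61978802 -0.26199216  0.23408634] [-3.14057933e+00 -6.35581741e-04  1.57049435e+00]
4
[[1, -1.5, 1.6, 33.5, -0.0], [1, -1.5, 1.6, 33.5, -0.0], [1, -1.5, 1.6, 33.5, -0.0], [1, -1.5, 1.6, 33.5, -0.0]]
```

>>> drive_tool:
  plan:
    - [1,-3,3,36,0]
    - [1,-3,3,36,0]
    - [1,0,0,36,0]
    - [1,0,0,36,0]
    - [1,0,0,36,0]
    - [1,0,0,24,0]
    - [1,0,0,10,0]
    - [1,0,0,0,0]
    - [1,0,0,0,0]

```text
time_s: 55.87
eef_pos: [0.6266, -0.2686, 0.0217]
ee_rot: [3.141, 0.001, 1.572]
ft_force: [-0.3, -0.5, 1.4]
opening: 0.0003
grasp_force: 0.0
```

>>> drive_tool:
  plan:
    - [1,5,0,0,0]
    - [1,5,0,0,0]
    - [1,4,0,0,0]
    - [1,3,0,0,0]
    - [1,0,0,0,0]

```text
time_s: 56.28
eef_pos: [0.6264, -0.2506, 0.0215]
ee_rot: [3.141, 0.0, 1.573]
ft_force: [-0.1, -0.8, 0.2]
opening: -0.0003
grasp_force: 0.0
```

>>> drive_tool:
  plan:
    - [1,0,0,4,0]
    - [1,2,0,0,0]
    - [1,2,0,0,0]
    - [1,2,0,0,0]
    - [1,2,0,0,0]
    - [1,2,0,0,0]
    - [1,0,0,0,0]

```text
time_s: 56.87
eef_pos: [0.6258, -0.2413, 0.0166]
ee_rot: [-3.141, 0.0, 1.572]
ft_force: [0.2, -3.4, -1.8]
opening: 0.0001
grasp_force: 1.3
```

>>> drive_tool:
  plan:
    - [1,2,0,0,0]
    - [1,3,0,0,0]
    - [1,4,0,0,0]
    - [1,5,0,0,0]
    - [1,6,0,0,0]
    - [1,7,0,0,0]
    - [1,7,0,0,0]
    - [1,7,0,0,0]
    - [1,6,0,0,0]
    - [1,5,0,0,0]
    - [1,3,0,0,0]
    - [1,1,0,0,0]

```text
time_s: 57.87
eef_pos: [0.6259, -0.1848, 0.0168]
ee_rot: [-3.142, -0.0, 1.572]
ft_force: [0.5, -3.6, -2.2]
opening: 0.0002
grasp_force: 2.0
```

>>> drive_tool:
  plan:
    - [1,2,0,0,0]
    - [1,4,0,0,0]
    - [1,6,0,0,0]
    - [1,7,0,0,0]
    - [1,7,0,0,0]
    - [1,7,0,0,0]
    - [1,6,0,0,0]
    - [1,4,0,0,0]
    - [1,2,0,0,0]
    - [1,1,0,0,0]
    - [1,0,0,0,0]

```text
time_s: 58.78
eef_pos: [0.6259, -0.139, 0.0168]
ee_rot: [-3.142, -0.001, 1.572]
ft_force: [0.6, -2.3, 0.5]
opening: 0.0002
grasp_force: 0.9
```

```bash
python3 - <<'E'
from h import *
check((.596,.122,0,1),(.601,.031,0,1),(.597,-.06,0,1)); print(r.observe()['eef_pos'])
E
```

```text
scene 3
   stand [ 0.594  0.132 -0.064] 0.82
   stand [ 0.602  0.04  -0.109] 0.8
   stand [ 0.597 -0.05  -0.2  ] 0.82
side 2
   stand [ 0.596  0.128 -0.148] 0.54
   stand [ 0.604  0.055 -0.222] 0.09
   stand [ 0.594 -0.05  -0.183] 0.29
wrist 1
   stand [ 0.596  0.122 -0.2  ] -0.0
   stand [ 0.601  0.031 -0.2  ] -0.0
   stand [ 0.596 -0.05  -0.017] 0.95
[ 0.6257876  -0.1390924   0.01673211]
```

>>> drive_tool:
  plan:
    - [1,-10,0,0,0]
    - [1,-10,0,0,0]
    - [1,0,0,-35,0]
    - [1,0,0,-40,0]
    - [1,0,0,-40,0]
    - [1,0,0,-40,0]
    - [1,10,0,-40,0]
    - [1,40,0,-5,0]
    - [1,40,0,0,0]
    - [1,40,0,0,0]
    - [1,40,0,0,0]
    - [1,40,0,0,0]

```text
time_s: 60.08
eef_pos: [0.6256, 0.0513, 0.2171]
ee_rot: [3.141, -0.0, 1.571]
ft_force: [0.7, 0.4, 0.1]
opening: -0.0003
grasp_force: 0.0
```

>>> drive_tool:
  plan:
    - [1,40,0,0,0]
    - [1,25,0,0,0]
    - [1,0,0,0,0]
    - [1,0,0,0,0]
    - [1,0,0,0,0]
    - [1,0,0,0,0]

```text
time_s: 60.58
eef_pos: [0.6259, 0.1139, 0.2167]
ee_rot: [-3.141, 0.0, 1.57]
ft_force: [-1.0, 0.8, 1.0]
opening: -0.0004
grasp_force: 0.0
```

```bash
python3 - <<'E'
from h import *
im,K,T=shot('wrist','l1.png'); print(r.observe()['eef_pos'],r.observe()['ee_rot'])
print(proj(K,T,[.626,.1985,.012]),proj(K,T,[.626,.173,.024]))
g=cv2.cvtColor(im,cv2.COLOR_BGR2GRAY).astype(int)
for u in (285,300,320,340,355): print(u,[ (v,int(g[v,u])) for v in range(150,215,1)][::2])
u,v=proj(K,T,[.626,.18,.02]).astype(int); cv2.imwrite('pics/l1c.png',cv2.resize(im[max(v-80,0):v+80,u-110:u+110],None,fx=3,fy=3,interpolation=cv2.INTER_CUBIC)); print(u-110,max(v-80,0))
E
```

```text
[0.6258728  0.11390936 0.2167339 ] [-3.14151775e+00  1.65818402e-04  1.56961900e+00]
[318.17100937  97.21282433] [318.17026481 122.69799788]
285 [(150, 15), (152, 16), (154, 9), (156, 8), (158, 8), (160, 17), (162, 17), (164, 16), (166, 5), (168, 6), (170, 7), (172, 10), (174, 9), (176, 9), (178, 9), (180, 16), (182, 14), (184, 17), (186, 16), (188, 15), (190, 16), (192, 14), (194, 27), (196, 106), (198, 103), (200, 103), (202, 102), (204, 101), (206, 102), (208, 101), (210, 99), (212, 101), (214, 104)]
300 [(150, 14), (152, 15), (154, 13), (156, 5), (158, 9), (160, 9), (162, 6), (164, 7), (166, 15), (168, 17), (170, 16), (172, 17), (174, 15), (176, 18), (178, 19), (180, 9), (182, 17), (184, 8), (186, 14), (188, 15), (190, 16), (192, 14), (194, 11), (196, 50), (198, 105), (200, 103), (202, 104), (204, 102), (206, 102), (208, 101), (210, 103), (212, 50), (214, 4)]
320 [(150, 47), (152, 48), (154, 47), (156, 47), (158, 47), (160, 48), (162, 48), (164, 46), (166, 46), (168, 47), (170, 46), (172, 47), (174, 46), (176, 46), (178, 47), (180, 46), (182, 47), (184, 47), (186, 46), (188, 47),
[... 224 characters left out ...]
162, 46), (164, 46), (166, 45), (168, 44), (170, 44), (172, 44), (174, 45), (176, 45), (178, 45), (180, 43), (182, 45), (184, 45), (186, 44), (188, 38), (190, 103), (192, 101), (194, 100), (196, 99), (198, 100), (200, 100), (202, 100), (204, 100), (206, 99), (208, 99), (210, 99), (212, 99), (214, 99)]
355 [(150, 46), (152, 47), (154, 46), (156, 46), (158, 46), (160, 46), (162, 46), (164, 37), (166, 105), (168, 102), (170, 102), (172, 103), (174, 103), (176, 102), (178, 103), (180, 103), (182, 103), (184, 101), (186, 101), (188, 101), (190, 102), (192, 102), (194, 100), (196, 100), (198, 100), (200, 102), (202, 107), (204, 105), (206, 100), (208, 99), (210, 100), (212, 99), (214, 100)]
208 35
```

View pics/l1c.png

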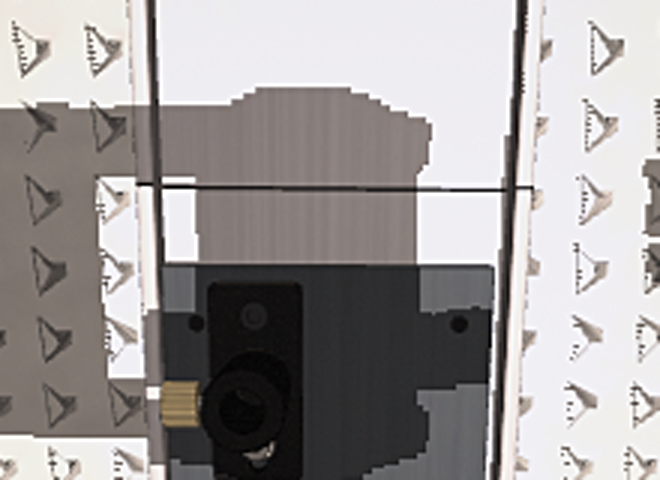

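The line is at crop row ~187 and the sled's leading edge at crop row ~265, with holder 1 standing behind it. I compute the remaining gap at sub-pixel level.

```bash
cat >> h.py <<'E'
def gap(yl,ye,xs):
    im,K,T=shot('wrist'); g=cv2.GaussianBlur(cv2.cvtColor(im,cv2.COLOR_BGR2GRAY),(3,1),0).astype(float)
    L=[];Eg=[]
    for x in xs:
        u,v=proj(K,T,[x,yl,.012]); u=int(round(u)); v=int(round(v)); w=np.arange(v-7,v+8); c=g[w,u]; b=np.clip(np.median(c)-c-6,0,None); 
        if b.sum()>8: L.append(onz(K,T,u,(b*w).sum()/b.sum(),.012)[:2])
        u,v=proj(K,T,[x,ye,.024]); u=int(round(u)); v=int(round(v)); w=np.arange(v-9,v+10); d=np.clip(-np.diff(g[w,u]),0,None); k=d.argmax(); s=slice(max(k-1,0),k+2)
        Eg.append(onz(K,T,u,((w[:-1]+.5)[s]*d[s]).sum()/d[s].sum(),.024)[:2])
    L=np.array(L);Eg=np.array(Eg); pl=np.polyfit(L[:,0]-.626,L[:,1],1); pe=np.polyfit(Eg[:,0]-.626,Eg[:,1],1)
    print('line',pl.round(4),'res',np.std(np.polyval(pl,L[:,0]-.626)-L[:,1]).round(5),len(L),'edge',pe.round(4),np.std(np.polyval(pe,Eg[:,0]-.626)-Eg[:,1]).round(5),'gap mm',((pl[1]-pe[1])*1e3).round(2))
E
python3 - <<'E'
from h import *
xs=np.arange(.578,.676,.006)
for i in range(3): gap(.1985,.173,xs)
print(r.observe()['eef_pos'])
E
```

```text
line [-0.0119  0.1986] res 0.00105 17 edge [-0.0028  0.1732] 0.00014 gap mm 25.44
line [-0.012   0.1987] res 0.00115 17 edge [-0.0043  0.1732] 0.00014 gap mm 25.48
line [-0.0113  0.1986] res 0.00093 17 edge [-0.0058  0.1733] 0.00016 gap mm 25.36
[0.62578367 0.1144272  0.21678007]
```

>>> drive_tool:
  plan:
    - [1,-25,0,0,0]
    - [1,-40,0,0,0]
    - [1,-40,0,0,0]
    - [1,-40,0,0,0]
    - [1,-40,0,0,0]
    - [1,-40,0,0,0]
    - [1,-40,0,5,0]
    - [1,-10,0,40,0]
    - [1,0,0,40,0]
    - [1,0,0,40,0]
    - [1,0,0,40,0]
    - [1,0,0,30,0]

```text
time_s: 61.78
eef_pos: [0.624, -0.1596, 0.0182]
ee_rot: [-3.138, -0.001, 1.57]
ft_force: [0.2, 0.4, -1.5]
opening: 0.0001
grasp_force: 0.0
```

>>> drive_tool:
  plan:
    - [1,0,0,5,0]
    - [1,0,0,0,0]
    - [1,8,0,0,0]
    - [1,6,0,0,0]
    - [1,3,0,0,0]
    - [1,2,0,0,0]
    - [1,0,0,0,0]

```text
time_s: 62.37
eef_pos: [0.6263, -0.1398, 0.0176]
ee_rot: [3.14, 0.0, 1.573]
ft_force: [-0.6, 0.0, 0.9]
opening: 0.0005
grasp_force: 0.0
```

>>> drive_tool:
  plan:
    - [1,2,0,0,0]
    - [1,3,0,0,0]
    - [1,4,0,0,0]
    - [1,5,0,0,0]
    - [1,4,0,0,0]
    - [1,3,0,0,0]
    - [1,2,0,0,0]
    - [1,0.5,0,0,0]
    - [1,0,0,0,0]
    - [1,0,0,0,0]

```text
time_s: 63.2
eef_pos: [0.6264, -0.1177, 0.0174]
ee_rot: [3.14, 0.001, 1.572]
ft_force: [0.0, -4.5, 3.0]
opening: -0.0
grasp_force: 2.6
```

```bash
python3 - <<'E'
from h import *
for i in range(4):
    r.camera('wrist'); o=r.observe(); print(o['eef_pos'],o['ft_force'])
E
```

```text
[ 0.62645044 -0.11767547  0.01743127] [ 0.24528366 -5.1815363   1.52265644]
[ 0.62642123 -0.11767092  0.0173943 ] [-0.15031923 -3.81906455  2.57935623]
[ 0.62642502 -0.11767444  0.01740519] [ 0.15561242 -4.33923181  1.74056583]
[ 0.62643214 -0.11765271  0.01739874] [ 0.46620925 -5.65090713  3.2059431 ]
```

>>> drive_tool:
  plan:
    - [1,-10,0,0,0]
    - [1,-10,0,0,0]
    - [1,0,0,-35,0]
    - [1,0,0,-40,0]
    - [1,0,0,-40,0]
    - [1,0,0,-40,0]
    - [1,10,0,-40,0]
    - [1,40,0,-5,0]
    - [1,40,0,0,0]
    - [1,40,0,0,0]
    - [1,40,0,0,0]
    - [1,40,0,0,0]

```text
time_s: 64.4
eef_pos: [0.625, 0.0745, 0.2163]
ee_rot: [-3.14, -0.001, 1.571]
ft_force: [1.7, 0.4, 0.4]
opening: 0.0001
grasp_force: 0.0
```

>>> drive_tool:
  plan:
    - [1,40,0,0,0]
    - [1,10,0,0,0]
    - [1,0,0,0,0]
    - [1,0,0,0,0]
    - [1,0,0,0,0]
    - [1,0,0,0,0]

```text
time_s: 64.9
eef_pos: [0.6258, 0.1213, 0.2166]
ee_rot: [-3.141, 0.0, 1.569]
ft_force: [-0.1, 0.5, 0.6]
opening: -0.0001
grasp_force: 0.0
```

```bash
python3 - <<'E'
from h import *
im,K,T=shot('wrist','l2.png'); print(r.observe()['eef_pos'])
g=cv2.cvtColor(im,cv2.COLOR_BGR2GRAY).astype(int)
v0=int(proj(K,T,[.626,.1985,.012])[1])
for x in (.58,.60,.626,.65,.67):
    u=int(proj(K,T,[x,.1985,.012])[0]); print(x,v0-6,g[v0-6:v0+8,u].tolist(),[round(float(onz(K,T,u,v,z)[1]),4) for v,z in((v0,.012),(v0+1,.012),(v0,.024))])
E
```

```text
[0.62578048 0.12133958 0.21664095]
0.58 98 [118, 117, 118, 118, 121, 131, 38, 55, 125, 123, 131, 61, 40, 43] [0.1991, 0.1981, 0.1988]
0.6 98 [130, 130, 130, 130, 131, 139, 74, 26, 136, 135, 142, 63, 39, 44] [0.1991, 0.1981, 0.1988]
0.626 98 [134, 133, 133, 133, 134, 140, 110, 32, 138, 139, 145, 63, 39, 46] [0.1991, 0.1981, 0.1988]
0.65 98 [133, 132, 133, 132, 135, 139, 111, 4, 141, 139, 141, 88, 39, 43] [0.1991, 0.1981, 0.1988]
0.67 98 [239, 239, 239, 239, 240, 244, 255, 43, 196, 251, 255, 152, 78, 101] [0.1991, 0.1981, 0.1988]
```

Remaining gap ≈4.1 mm (line row 104.8, edge row 108.75). I go back and trim.

>>> drive_tool:
  plan:
    - [1,-20,0,0,0]
    - [1,-30,0,0,0]
    - [1,-40,0,0,0]
    - [1,-40,0,0,0]
    - [1,-40,0,0,0]
    - [1,-40,0,0,0]
    - [1,-40,0,5,0]
    - [1,-10,0,40,0]
    - [1,0,0,40,0]
    - [1,0,0,40,0]
    - [1,0,0,40,0]
    - [1,0,0,30,0]

```text
time_s: 65.95
eef_pos: [0.6237, -0.1379, 0.0182]
ee_rot: [-3.138, -0.001, 1.569]
ft_force: [0.4, 0.8, 0.0]
opening: -0.0001
grasp_force: 0.0
```

>>> drive_tool:
  plan:
    - [1,0,0,5,0]
    - [1,0,0,0,0]
    - [1,8,0,0,0]
    - [1,6,0,0,0]
    - [1,3,0,0,0]
    - [1,2,0,0,0]
    - [1,2,0,0,0]
    - [1,1.5,0,0,0]
    - [1,1,0,0,0]
    - [1,0,0,0,0]
    - [1,0,0,0,0]

```text
time_s: 66.87
eef_pos: [0.6268, -0.1146, 0.018]
ee_rot: [3.139, 0.002, 1.572]
ft_force: [0.2, -5.0, 2.4]
opening: 0.0002
grasp_force: 2.5
```

>>> drive_tool:
  plan:
    - [1,0.6,0,0,0]
    - [1,0.5,0,0,0]
    - [1,0,0,0,0]
    - [1,0,0,0,0]

```text
time_s: 67.2
eef_pos: [0.6269, -0.1137, 0.018]
ee_rot: [3.139, 0.002, 1.572]
ft_force: [0.4, -5.0, 2.1]
opening: 0.0
grasp_force: 2.8
```

>>> drive_tool:
  plan:
    - [1,-10,0,0,0]
    - [1,-10,0,0,0]
    - [1,0,0,-35,0]
    - [1,0,0,-40,0]
    - [1,0,0,-40,0]
    - [1,0,0,-40,0]
    - [1,10,0,-40,0]
    - [1,40,0,-5,0]
    - [1,40,0,0,0]
    - [1,40,0,0,0]
    - [1,40,0,0,0]
    - [1,40,0,0,0]

```text
time_s: 68.2
eef_pos: [0.6251, 0.079, 0.2166]
ee_rot: [-3.141, -0.001, 1.571]
ft_force: [0.4, 0.3, 0.4]
opening: -0.0001
grasp_force: 0.0
```

>>> drive_tool:
  plan:
    - [1,40,0,0,0]
    - [1,10,0,0,0]
    - [1,0,0,0,0]
    - [1,0,0,0,0]
    - [1,0,0,0,0]
    - [1,0,0,0,0]

```text
time_s: 68.7
eef_pos: [0.6258, 0.1258, 0.2166]
ee_rot: [-3.141, 0.0, 1.569]
ft_force: [0.4, 0.4, -0.2]
opening: 0.0
grasp_force: 0.0
```

```bash
python3 - <<'E'
from h import *
im,K,T=shot('wrist','l3.png'); print(r.observe()['eef_pos'])
g=cv2.cvtColor(im,cv2.COLOR_BGR2GRAY).astype(int)
v0=int(proj(K,T,[.626,.1985,.012])[1])
for x in (.571,.58,.60,.626,.65,.67,.685):
    u=int(proj(K,T,[x,.1985,.012])[0]); print(x,u,v0-6,g[v0-6:v0+10,u].tolist())
print([round(float(onz(K,T,320,v,z)[1]),4) for v,z in((v0,.012),(v0,.024))])
check((.596,.155,0,1),(.601,.065,0,1),(.597,-.025,0,1))
u,v=proj(K,T,[.626,.17,.02]).astype(int); a=cv2.resize(im[max(v-90,0):v+90,u-100:u+100],(400,360))
s,K,T=shot('side'); u,v=proj(K,T,[.6,.08,.05]).astype(int); cv2.imwrite('pics/f.png',np.hstack([a,cv2.resize(s[v-54:v+54,u-60:u+60],(400,360))]))
E
```

```text
[0.62580164 0.12590489 0.21668122]
0.571 266 103 [239, 239, 239, 243, 255, 121, 17, 73, 101, 98, 96, 98, 98, 98, 98, 98]
0.58 274 103 [125, 125, 123, 121, 127, 106, 19, 40, 47, 45, 46, 47, 48, 47, 46, 46]
0.6 293 103 [128, 129, 130, 129, 131, 145, 29, 37, 45, 44, 46, 49, 27, 13, 13, 17]
0.626 318 103 [133, 133, 132, 133, 136, 146, 49, 36, 46, 47, 46, 46, 46, 47, 46, 46]
0.65 341 103 [133, 132, 132, 133, 135, 145, 50, 35, 45, 46, 46, 45, 45, 46, 45, 46]
0.67 360 103 [239, 239, 239, 239, 242, 255, 156, 60, 100, 105, 103, 103, 103, 103, 104, 103]
0.685 374 103 [255, 255, 255, 255, 255, 255, 231, 82, 255, 255, 255, 255, 255, 255, 255, 255]
[0.1986, 0.1985]
scene 3
   stand [0.596 0.155 0.003] 0.83
   stand [ 0.6    0.065 -0.151] 0.92
   stand [ 0.594 -0.029 -0.024] 0.83
side 3
   stand [0.61  0.11  0.083] 0.54
   stand [ 0.599 -0.02   0.034] 0.72
   stand [ 0.597 -0.028 -0.136] 0.75
wrist 2
   stand [0.595 0.157 0.013] 0.95
   stand [ 0.601  0.067 -0.003] 0.68
   stand [ 0.597 -0.025 -0.2  ] -0.0
```

View pics/f.png

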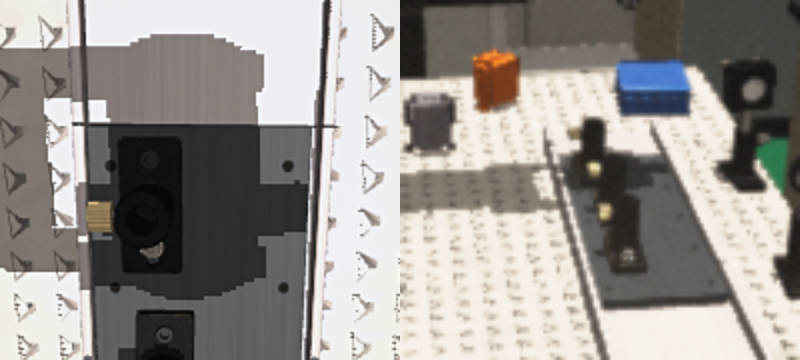

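The sled's edge meets the line (left panel row ~125), and all three holders stand on it in the right panel. The robot is clear, so I hand in.

```bash
python3 -c "
from cell import r
print(r.job_done())"
```

```text
the job is handed in; nothing more can be done
None
```

The job is handed in: the stop is out and standing on the table clear of the bed, all three holders stand on the sled, and its leading edge is within about 1 mm of the scribed line by my last wrist-camera measurement.

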